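Load a tube rack past the spring gate of an analyser chute

ROBOT

A 6-joint arm with a two-finger parallel gripper is mounted at the origin on the work surface. World frame = base frame: x ahead of the robot, y to its left, z up, the work surface at z = 0. Lengths are in mm, angles in degrees, forces in N, time in s.
With the tool pointing down it reaches from about 350 to 875 mm from the base axis. Payload 4.2 kg.
Tool frame: the origin (TCP) lies midway between the tips of the shut fingers; the grasp point (between the pads) lies 19 mm behind it; z points along the fingers, y is the direction in which the jaws open and shut (so a half turn about z gives the same grasp; the last joint's range is limited). The gripper opens to 85 mm and grips with 20 to 120 N. Pads are 22 mm wide; open, the fingers measure 114 mm over their backs; the gripper's body (76 mm by 85 mm) begins 54 mm behind the grasp point. The pads swing forward as they close: fully open they stand 13 mm farther back than shut.
Start: joints at [81.967, 22.042, 0.453, 0, -68.411, -14.817], TCP at [242.662, 575.946, 231.312] pointing down, gripper open.
Joint ranges: [-179.83, 179.83], [-69.29, 118.12], [-61.27, 80.66], [-181.25, 117.63], [-171.15, -9.14], [-177.46, 177.46]. Speed limits (degrees/s): [159.86, 159.86, 180, 180, 180, 180].

INTERFACE

Orientations are given as [roll, pitch, yaw] about the fixed x, y, z axes, in that order (R = Rz(yaw) Ry(pitch) Rx(roll)).
In Python, from cell import arm, eyes gives the robot as it stands.
- The arm moves only by the shell command python3 -m handwheel 'ROWS' [FORCE]. ROWS is a JSON object of lists of equal length, an entry for each row: "claw": the closure in counts, from 0 (fully open) to 255 (shut); "delta_pos": the shift along the tool's x, y, z in m, a list of three; "rotation": the turn, a rotation vector about the tool's x, y, z in rad, a list of three. A call has 1 to 8 rows; each row shifts and turns the pose as measured when the row begins, along the tool's axes as they then stand; what a row does not reach is not made up. A row lasts 1/8 s, in which the tool goes at most 62.5 mm and 10.7 degrees, less where a joint would pass 70% of its speed; a pose out of reach is approached as far as the arm can. A call with a gripper value outside its range is refused whole. The fingers move at their own pace and stop on an object; FORCE is the grip in N (left out, the last holds). Time passes only in rows, so rows that do not move let the fingers close. It gives the time, the measured TCP pose, the force and the opening at its end, in the units of the state.
- arm.read_state(): the state, without advancing time (a new reading comes with each control period).
- eyes.capture(name): name is "scene" or "top" or "wrist"; returns a dict with "color" (400x640x3 uint8, red, green, blue), "mtx" (3x3 intrinsics, pixels), "k1" (the pictures are not rectified: a ray, as slopes to the right and down, at radius r is drawn at 1 + k1 r^2 times it, then the intrinsics apply), "view" (4x4, takes a point from world to camera coordinates); the wrist camera has in their place "T_tool_cam" (4x4, takes a point from camera to tool coordinates, whose origin is the TCP and whose axes are the flange's). Camera axes: x right, y down, z forward; pixel columns grow to the right and rows downward; lengths in mm; the calibration is good to about 2 mm. A picture is of the moment at which its call begins: read the wrist's pose just before it. There is no depth.
- arm.finish_job(): hands the job in, once; it reports no verdict.
The state is a dict: "clock": time; "q": joint angles; "qvel": joint speeds; "effort": joint torques, N m; "ee_pos": TCP position; "eef_rot": TCP orientation; "wrist_force": force on the tool from outside, world axes, zero at the start; "torque": the same for the moment, N m; "grip_width": finger opening in mm.
Only numpy, scipy, OpenCV 4.12 (cv2) and the standard library are available. Lean on these libraries where they do the work, as an engineer would, in place of code of your own. Each camera call takes 0.05 s, during which the arm holds its last target.

TASK

Load the small tube rack standing in the analyser's chute: with one fingertip swing the spring gate outwards and keep holding it fully open, out of the rack's way, while another finger pushes the rack along the chute until its front end is well past the gate's free edge. Then push the rack on until it is fully home against the black intake panel, and let the gate swing shut behind it. Only touch and push: nothing is to be gripped or lifted, and the other things on the bench stay where they are.

Things in the scene. Friction and masses are not known exactly. Their poses are not given: they have to be found in the camera images.
- station: Fixed bench-top analyser with its loading chute. Origin: bench top (z = 0), chute centre line, plane of the closed gate. x: direction of rack travel, into the analyser; y: to the left of that, the gate's hinge side; z up. All x, y below are in this frame. Chute floor: flat plate 6 mm above the bench, x -240 to 92, y -66 to 84 mm. White housing, 202 mm high, begins at x = 98 mm.
- apron (a point): On the chute floor at x = -120, y = 0 mm, axes as the station's. In front of the gate a low fence (inner face y = -21 mm) guides the rack from x = -239 to -4 mm; a like lip (inner face y = +21 mm) runs only from x = -239 to -119 mm. Both are 4 mm thick, tops 16 mm above the bench. From the lip to the gate the hinge side is open, free for the gate's swing and a finger.
- chute (a point): On the chute floor at x = 50, y = 0 mm. Behind the gate the chute is empty, open above and 42 mm wide between walls (inner faces y = -21 and +21 mm, 4 mm thick, tops 32 mm above the bench). Grey cheeks of the gate frame stand at x = 5 to 11 mm, y = 22 to 47 and y = -22 to -35 mm, tops 58 mm above the bench.
- hinge (a point): Vertical hinge axis of the gate, at chute floor level: x = 0, y = 50, z = 6 mm. Round post of 10 mm diameter, top 64 mm above the bench. A fingertip opens the gate by going down into the chute behind it and drawing it outwards. A rack front end beyond x = -80 mm would obstruct the swing.
- gate (a joint): Gate angle, rad. 0: shut, square across the chute from the hinge to y = -36 mm. It opens outwards only, free edge towards -x: at 1.57 it lies along the chute at y = 50 mm, pointing to -x from the hinge; stop at 1.9. A damped spring always shuts it (0.03 N m shut, 0.08 N m at 1.57), in about 1 s; let go beside the rack, it leans lightly on the rack's side and shuts when that is past.
- gate_edge (a point): On the gate's free edge (round black bead, 6 mm diameter), at its top, 83 mm from the hinge axis and 59 mm above the bench. The gate is a flat aluminium flap 3 mm thick, reaching 86 mm from the hinge axis, its lower edge 20 mm and its upper edge 58 mm above the bench.
- rack: Small green eight-place tube rack with seven capped tubes fixed in it, standing on the chute floor in front of the gate. 62 mm long (its x axis, along the chute), 34 mm wide, 42 mm high; the caps reach 24 mm higher. About 0.14 kg. Origin: centre of its underside.
- rack_front (a point): Centre of the rack's front end face (leading end), 21 mm above its underside.
- rack_back (a point): Centre of the rack's back end face (where it is pushed), 21 mm above its underside.
- stop (a point): Foot of the black intake panel on the chute's centre line, at chute floor level; axes as the station's. The rack is home when its front end touches this face; its back end is then 30 mm behind the closed gate.
- block_rack: Bystander: large green block rack, 180 x 80 x 45 mm, four tubes in it up to 82 mm high, on the bench beyond the chute (the side away from the hinge). Origin: centre of its underside.
- jar: Bystander: specimen jar, 54 mm diameter, 65 mm high, on the bench on the hinge side, near the outer end of the chute. Origin: centre of its underside.
- label_roll: Bystander: roll of labels lying flat, 68 mm diameter, 30 mm high, on the bench beyond the chute's outer part. Origin: centre of its underside.

How it is judged (in metres and radians):
On the way, in this order (a step that is already met when the one before it is completed fails the run):
1. a finger holds the gate open while the rack is still in front of it (value of joint gate above 1.3 rad and contact force between the fingers and gate above 0.1 N and x of rack_front in the frame of station below -0.075 m), for 0.1 s.
2. the rack's front end passes the gate's free edge while a finger still holds the gate open, clear of the rack (value of joint gate above 1.3 rad and contact force between the fingers and gate above 0.1 N and x of rack_front in the frame of station above -0.068 m), for 0.1 s.
At the end, for the whole second after the job is handed in: The rack stands upright on the chute floor, at rest, its front end within 4 mm of the black intake panel, and the gate is closed behind it (under 0.06 rad) (x of rack_front in the frame of stop above -0.004 m and y of rack_front in the frame of stop between -0.012 and 0.012 m and z of rack in the frame of station below 0.009 m and angle between rack's own z axis and vertical below 0.08 rad and value of joint gate below 0.06 rad and linear speed of rack below 0.01 m/s); the robot touches nothing.
It fails at once if the rack is lifted off the chute floor (z of rack in the frame of station above 0.018 m).
It fails at once if the rack is tipped (angle between rack's own z axis and vertical above 0.35 rad).
It fails at once if the block rack is moved (distance of block_rack from where it was at the start of the episode above 0.02 m).
It fails at once if the jar is moved (distance of jar from where it was at the start of the episode above 0.02 m).
It fails at once if the label roll is moved (distance of label_roll from where it was at the start of the episode above 0.02 m).
It also fails if it takes over 72 s, if anything falls off the work surface, if the arm or the gripper's body presses on something with over 40 N, if the wrist force passes 120 N, or if a joint passes its speed limit or range.

## Working session

There is one attempt and no reset: what is moved stays moved. The work goes in short steps, Python scripts to look and compute and a shell command to move; the robot and the scene stay as the last step left them, time stands still between calls to the robot, and variables do not carry over. Pictures are saved under pics/ and viewed, and the job is handed in when it is done.

```bash
ls -la; mkdir -p pics
cat > h.py <<'E'
import numpy as np, cv2
from cell import arm, eyes
def snap(name, fn):
    st=arm.read_state(); c=eyes.capture(name)
    cv2.imwrite(f'pics/{fn}.png', cv2.cvtColor(c['color'],cv2.COLOR_RGB2BGR))
    d={k:v for k,v in c.items() if k!='color'}
    np.savez(f'pics/{fn}.npz', pos=st['ee_pos'],rot=st['eef_rot'],**d)
    return c,st
E
python3 - <<'E'
from h import *
for n in('scene','top','wrist'):
    c,st=snap(n,n+'0'); print(n,{k:(np.round(v,3).tolist() if hasattr(v,'shape') else v) for k,v in c.items() if k!='color'})
print(st)
E
```

```text
total 12
drwxr-xr-x  3 agent agent 4096 Dec  7 14:34 .
drwxr-xr-x 23 root  root  4096 Dec  7 14:34 ..
drwxr-xr-x  2 agent agent 4096 Dec  7 14:34 pics
scene {'mtx': [[385.818, 0.0, 318.215], [0.0, 385.818, 202.976], [0.0, 0.0, 1.0]], 'k1': -0.07398779034235566, 'view': [[0.654, 0.757, 0.019, -339.698], [0.553, -0.46, -0.695, -264.637], [-0.517, 0.465, -0.719, 1182.843], [0.0, 0.0, 0.0, 1.0]]}
top {'mtx': [[378.979, 0.0, 319.126], [0.0, 378.979, 205.465], [0.0, 0.0, 1.0]], 'k1': -0.04084791189343039, 'view': [[0.023, -0.999, 0.032, -39.052], [-0.992, -0.027, -0.12, 553.932], [0.121, -0.029, -0.992, 839.615], [0.0, 0.0, 0.0, 1.0]]}
wrist {'mtx': [[285.948, 0.0, 319.118], [0.0, 285.948, 198.538], [0.0, 0.0, 1.0]], 'k1': -0.04229603909186262, 'T_tool_cam': [[0.0, -0.961, -0.276, 70.126], [1.0, 0.0, -0.0, 0.346], [0.0, -0.276, 0.961, -144.533], [0.0, 0.0, 0.0, 1.0]]}
{'clock': 0.1, 'q': array([ 8.19696912e+01,  2.20879807e+01,  3.88432175e-01, -2.28444457e-02,
       -6.84118045e+01, -1.48172436e+01]), 'qvel': array([-0.02710436, -0.1298345 ,  0.1340777 , -0.01429946, -0.04915091,
       -0.06024178]), 'effort': array([-4.47579305e-04, -3.93318951e+01,  1.88929868e+01,  4.19790030e+00,
       -2.58908804e-03,  7.31495334e-06]), 'ee_pos': array([242.46248497, 575.49840748, 230.32588538]), 'eef_rot': array([ 1.79886920e+02, -7.95768506e-03, -2.28559704e+01]), 'wrist_force': array([-0.26442583, -0.24114095,  0.04291607]), 'torque': array([-0.00315283, -0.00901967,  0.00930786]), 'grip_width': 85.1565872157917}
```

View pics/scene0.png

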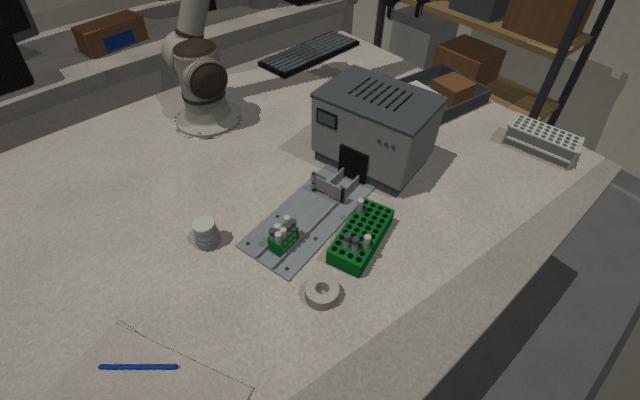

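View pics/top0.png

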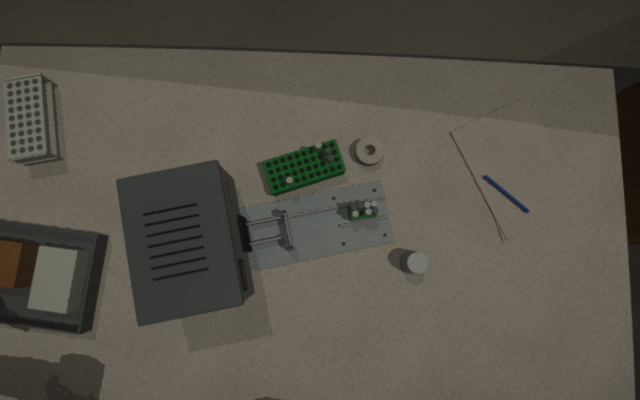

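View pics/wrist0.png

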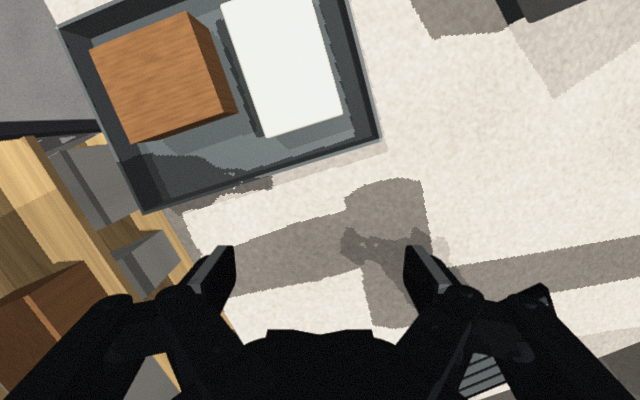

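Run:
```python
import cv2
a=cv2.imread('pics/top0.png')[130:290,225:435]; cv2.imwrite('pics/top0c.png',cv2.resize(a,None,fx=3.8,fy=3.8,interpolation=cv2.INTER_CUBIC))
a=cv2.imread('pics/scene0.png')[135:290,225:405]; cv2.imwrite('pics/scene0c.png',cv2.resize(a,None,fx=3.8,fy=3.8,interpolation=cv2.INTER_CUBIC))
```

```text
(no output)
```

View pics/top0c.png

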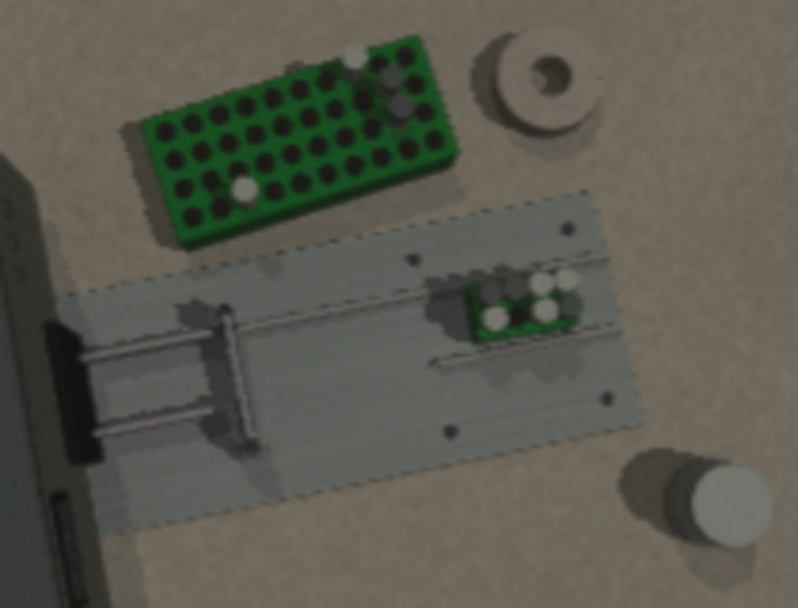

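View pics/scene0c.png

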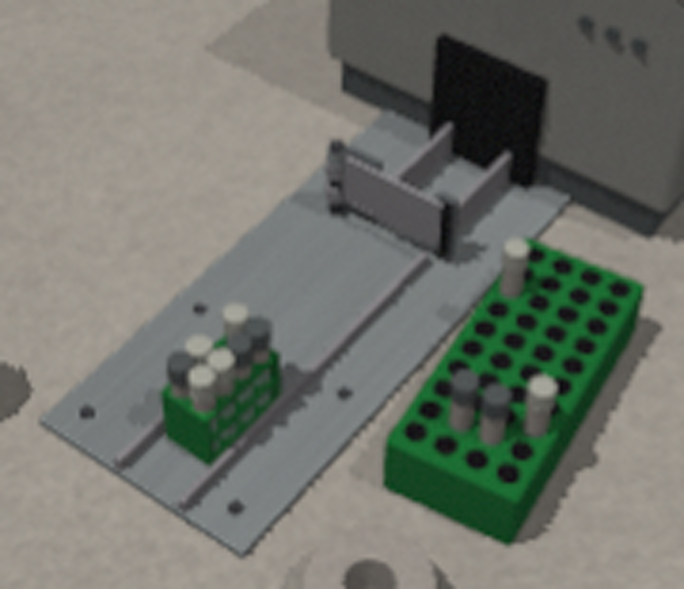

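```bash
cat >> h.py <<'E'
def proj(P, view, mtx, k1):
    P=np.atleast_2d(P); Pc=P@view[:3,:3].T+view[:3,3]
    s=Pc[:,:2]/Pc[:,2:]; r2=(s**2).sum(1,keepdims=True)
    s=s*(1+k1*r2); return s*[mtx[0,0],mtx[1,1]]+mtx[:2,2]
def wview(d):
    from scipy.spatial.transform import Rotation as R
    T=np.eye(4); T[:3,:3]=R.from_euler('xyz',d['rot'],degrees=True).as_matrix(); T[:3,3]=d['pos']
    return np.linalg.inv(T@d['T_tool_cam'])
def load(fn):
    d=dict(np.load(f'pics/{fn}.npz'))
    if 'view' not in d: d['view']=wview(d)
    return d
def P(fn,pts): d=load(fn); return proj(pts,d['view'],d['mtx'],float(d['k1']))
def S2W(pts,p):
    pts=np.atleast_2d(pts); c,s=np.cos(p[2]),np.sin(p[2])
    return np.c_[p[0]+c*pts[:,0]-s*pts[:,1], p[1]+s*pts[:,0]+c*pts[:,1], pts[:,2]+(p[3] if len(p)>3 else 0)]
E
cat > fit.py <<'E'
from h import *
from scipy.optimize import least_squares
top=[((-240,-66,6),(593,193)),((-240,84,6),(641,424)),((92,84,6),(105,533)),((0,50,64),(251,445)),((0,-33,59),(227,312)),((-239,-23,16),(605,258)),((-239,23,16),(619,328)),((-119,23,16),(433,364)),((98,-23,32),(82,358)),((98,23,32),(97,433))]
sc=[((-240,84,6),(42,421)),((-240,-66,6),(245,555)),((92,-66,6),(570,198)),((0,50,64),(336,145)),((0,-33,59),(447,203)),((-239,23,16),(122,463)),((-239,-23,16),(184,505))]
T=np.array([a for a,_ in top],float);tu=np.array([b for _,b in top])/3.8+[225,130]
S=np.array([a for a,_ in sc],float);su=np.array([b for _,b in sc])/3.8+[225,135]
f=lambda p:np.r_[(P('top0',S2W(T,p))-tu).ravel(),(P('scene0',S2W(S,p))-su).ravel()]
for n in (3,4):
    r=least_squares(f,[550,20,1.7,0][:n],loss='soft_l1'); print(r.x,np.degrees(r.x[2])); print(np.round(f(r.x).reshape(-1,2),1).tolist())
E
python3 fit.py
```

```text
[506.65876502  47.59053672   1.8033006 ] 103.32151372394712
[[-1.3, -1.6], [0.2, -1.5], [3.2, -0.6], [-0.3, -0.3], [-1.3, -1.9], [-0.0, -2.0], [0.7, -1.6], [0.2, -0.6], [-3.7, 0.3], [-3.9, 0.3], [-1.2, -1.0], [-0.8, -0.8], [-2.9, 1.8], [-0.2, -0.7], [-0.4, 0.1], [-1.5, -1.4], [-1.0, -1.5]]
[506.13950664  48.0059191    1.80000866  -4.21434894] 103.13289916287519
[[-1.7, -0.8], [-0.4, -0.9], [3.2, -0.5], [-0.5, 0.0], [-1.4, -1.4], [-0.4, -1.2], [0.2, -0.9], [-0.1, -0.1], [-3.6, 0.5], [-3.8, 0.4], [-1.1, -0.3], [-1.1, -0.1], [-3.1, 3.0], [-0.2, 0.4], [-0.6, 1.2], [-1.5, -0.6], [-1.2, -0.7]]
```

```bash
python3 -m handwheel '{"claw":[0,0,0,0,0,0,0,0],"delta_pos":[[0,0,-0.035],[0,0,-0.035],[0.036,0.034,0],[0.036,0.034,0],[0.036,0.034,0],[0.036,0.034,0],[0.036,0.034,0],[0.036,0.034,0]],"rotation":[[0,0,0],[0,0,0],[0,0,0],[0,0,0],[0,0,0],[0,0,0],[0,0,0],[0,0,0]]}'
```

```text
clock: 1.15
ee_pos: [363.6, 297.4, 299.9]
eef_rot: [179.5, -0.0, -22.6]
wrist_force: [0.9, -0.0, -0.6]
grip_width: 85.6
```

```bash
python3 -m handwheel '{"claw":[0,0,0,0,0,0,0,0],"delta_pos":[[0.036,0.034,0],[0.036,0.034,0],[0.036,0.034,0],[0.036,0.034,0],[0.036,0.034,0],[0.036,0.034,0],[0.036,0.034,0],[0.036,0.034,0]],"rotation":[[0,0,0],[0,0,0],[0,0,0],[0,0,0],[0,0,0],[0,0,0],[0,0,0],[0,0,0]]}'
cat > tgt.py <<'E'
# usage: tgt.py sx sy z yaw_station_offset(phi) ; prints tool-frame delta and rotation from present pose
from h import *
import sys,json
from scipy.spatial.transform import Rotation as R
p=json.load(open('station.json'))
def target(sx,sy,z,phi):
    st=arm.read_state()
    W=S2W([[sx,sy,0]],p)[0]; W[2]=z
    Rm=R.from_euler('xyz',st['eef_rot'],degrees=True)
    yaw=np.degrees(p[2])-90+phi
    Rt=R.from_euler('xyz',[180,0,yaw],degrees=True)
    d=Rm.inv().apply(W-st['ee_pos']); rv=(Rm.inv()*Rt).as_rotvec()
    return d,rv,st
def now():
    st=arm.read_state(); c,s=np.cos(p[2]),np.sin(p[2]); v=st['ee_pos'][:2]-p[:2]
    return [round(float(x),1) for x in (c*v[0]+s*v[1],-s*v[0]+c*v[1],st['ee_pos'][2],st['eef_rot'][2]-np.degrees(p[2])+90)]
if __name__=='__main__':
    print('now sx sy z phi',now())
    if len(sys.argv)>4:
        d,rv,st=target(*map(float,sys.argv[1:5]))
        print('tool delta mm',d.round(1),'|',np.linalg.norm(d).round(1),'rotvec',rv.round(3),'deg',np.degrees(np.linalg.norm(rv)).round(1))
E
echo '[506.6,47.6,1.8033]'>station.json
python3 tgt.py -110 10 200 0
```

```text
clock: 2.15
ee_pos: [527.4, -77.3, 301.8]
eef_rot: [179.5, 0.0, -22.5]
wrist_force: [0.7, 1.0, 0.1]
grip_width: 85.4
now sx sy z phi [-126.3, 8.5, 301.8, -35.8]
tool delta mm [-10.8 -13.2 101.7] | 103.2 rotvec [ 0.008  0.003 -0.624] deg 35.8
```

```bash
python3 -m handwheel '{"claw":[0,0,0,0,0],"delta_pos":[[-0.003,-0.003,0.025],[-0.003,-0.003,0.025],[-0.003,-0.003,0.025],[-0.003,-0.003,0.025],[0,0,0]],"rotation":[[0.002,0,-0.155],[0.002,0,-0.155],[0.002,0,-0.155],[0.002,0,-0.155],[0,0,0]]}'
python3 - <<'E'
from h import *
c,st=snap('wrist','w1'); print(st['ee_pos'],st['eef_rot'])
E
```

```text
clock: 2.78
ee_pos: [517.1, -68.4, 197.1]
eef_rot: [-179.9, 0.3, 13.6]
wrist_force: [-0.0, 0.3, 0.0]
grip_width: 85.8
[517.12728426 -68.43064636 197.09463161] [-179.89827942    0.30935472   13.62283809]
```

View pics/w1.png

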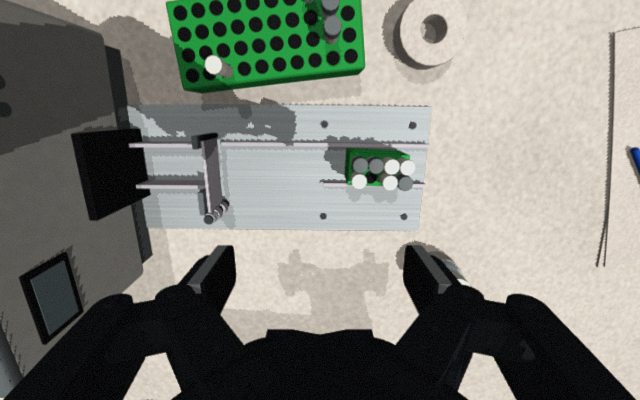

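Run:
```python
import cv2
a=cv2.imread('pics/w1.png')[90:245,120:280]; cv2.imwrite('pics/w1a.png',cv2.resize(a,None,fx=4,fy=4,interpolation=cv2.INTER_CUBIC))
a=cv2.imread('pics/w1.png')[95:240,300:460]; cv2.imwrite('pics/w1b.png',cv2.resize(a,None,fx=4,fy=4,interpolation=cv2.INTER_CUBIC))
```

```text
(no output)
```

View pics/w1a.png

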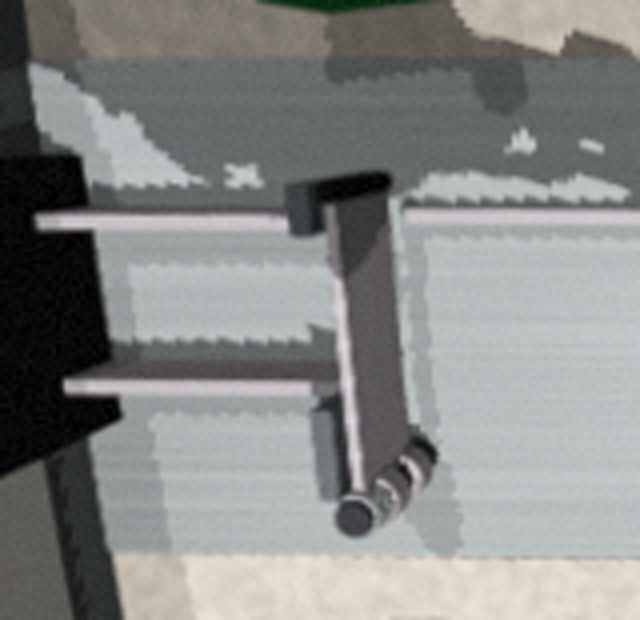

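View pics/w1b.png

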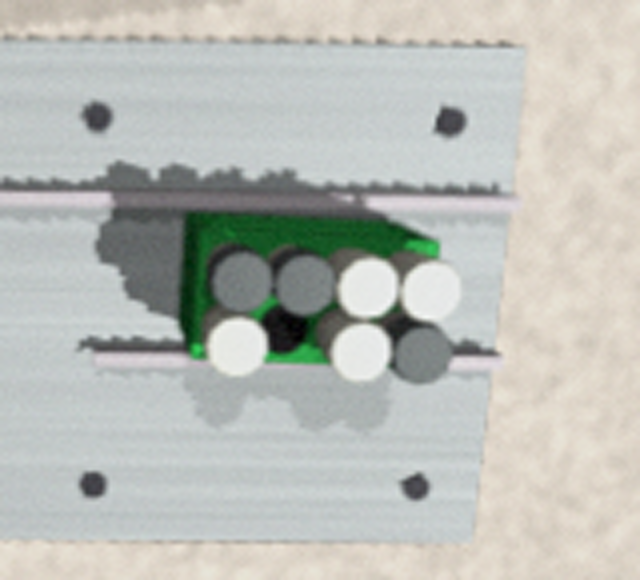

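```bash
cat > fit2.py <<'E'
from h import *
from scipy.optimize import least_squares
w=[((0,50,64),(356/4+120,517/4+90)),((-4,-23,16),(405/4+120,213/4+90)),((-240,-66,6),(525/4+300,45/4+95)),((-240,84,6),(472/4+300,541/4+95)),((-119,23,16),(95/4+300,358/4+95)),((-239,23,16),(500/4+300,358/4+95)),((-239,-23,16),(517/4+300,204/4+95)),((92,-23,32),(36/4+120,220/4+90)),((92,23,32),(65/4+120,385/4+90))]
T=np.array([a for a,_ in w],float);tu=np.array([b for _,b in w])
f=lambda p:(P('w1',S2W(T,p))-tu).ravel()
for n in (3,4):
    r=least_squares(f,[506,48,1.8,0][:n],loss='soft_l1'); print(r.x,np.degrees(r.x[2])); print(np.round(f(r.x).reshape(-1,2),1).tolist())
E
python3 fit2.py
```

```text
[506.84383709  46.65439766   1.79991522] 103.12754571067788
[[-0.4, -0.0], [0.3, 0.4], [-0.2, -0.0], [-0.5, -0.3], [-0.8, -0.4], [-0.1, 0.6], [0.1, -0.4], [1.0, 0.1], [0.6, -0.2]]
[506.96085882  46.66142818   1.79992707   0.81569008] 103.12822466141083
[[-0.6, 0.2], [0.1, 0.4], [0.1, -0.1], [-0.2, -0.1], [-0.8, -0.3], [0.2, 0.6], [0.4, -0.5], [0.6, 0.0], [0.1, -0.1]]
```

```bash
echo '[506.85,46.65,1.79992]'>station.json
cat > rackov.py <<'E'
import sys,json
from h import *
def ov(fn,cx,cy,psi,out,crop,k=4):
    p=json.load(open('station.json'))
    a=cv2.imread(f'pics/{fn}.png'); x0,x1,y0,y1=crop
    a=cv2.resize(a[y0:y1,x0:x1],None,fx=k,fy=k,interpolation=cv2.INTER_CUBIC)
    c,s=np.cos(psi),np.sin(psi)
    for z,col in((6,(0,0,255)),(48,(255,0,255))):
        q=np.array([(-31,-17),(31,-17),(31,17),(-31,17)])@np.array([[c,s],[-s,c]])+[cx,cy]
        uv=(P(fn,S2W(np.c_[q,np.full(4,z)],p))+0.5-[x0,y0])*k-0.5
        cv2.polylines(a,[np.int32(uv.round()).reshape(-1,1,2)],True,col,1)
    cv2.imwrite(f'pics/{out}.png',a)
if __name__=='__main__':
    ov('w1',-172,0,0,'ro1',(300,460,95,240)); ov('scene0',-172,0,0,'ro2',(255,315,205,265),8)
E
python3 rackov.py
```

```text
(no output)
```

View pics/ro1.png

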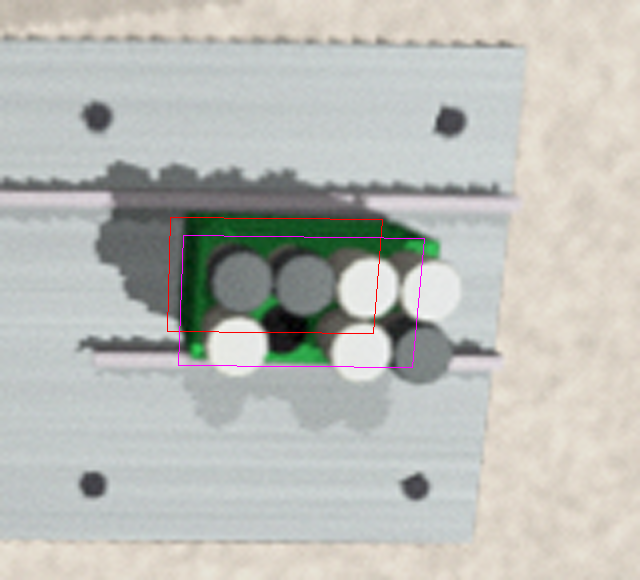

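View pics/ro2.png

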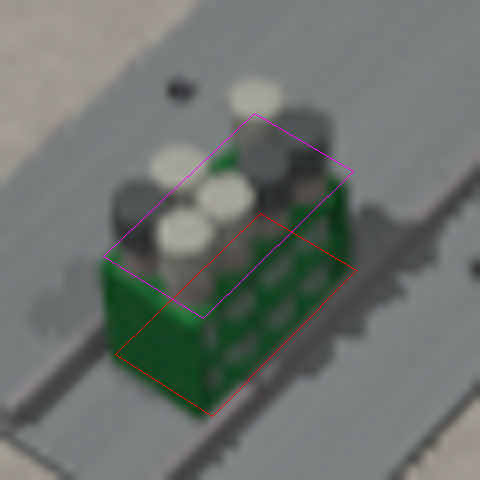

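```bash
python3 tgt.py -248 1 110 0
```

```text
now sx sy z phi [-114.7, 15.0, 198.5, 0.5]
tool delta mm [ 13.1 133.5  88.4] | 160.6 rotvec [-0.001  0.002  0.008] deg 0.5
```

```bash
python3 -m handwheel '{"claw":[255,255,255,255,255,255,255],"delta_pos":[[0.003,0.033,0],[0.003,0.033,0],[0.003,0.033,0.02],[0.003,0.033,0.03],[0,0,0.038],[0,0,0],[0,0,0]],"rotation":[[0,0,0.008],[0,0,0],[0,0,0],[0,0,0],[0,0,0],[0,0,0],[0,0,0]]}' 20
python3 tgt.py -248 1 24 0; python3 -c "
from h import *
snap('wrist','w2')"
```

```text
clock: 3.7
ee_pos: [571.6, -200.0, 121.8]
eef_rot: [179.5, -1.1, 12.5]
wrist_force: [0.2, -0.3, 0.5]
grip_width: 0.3
now sx sy z phi [-254.9, -7.0, 121.8, -0.6]
tool delta mm [-10.   -7.7  97.5] | 98.3 rotvec [ 0.01  -0.02  -0.011] deg 1.4
```

View pics/w2.png

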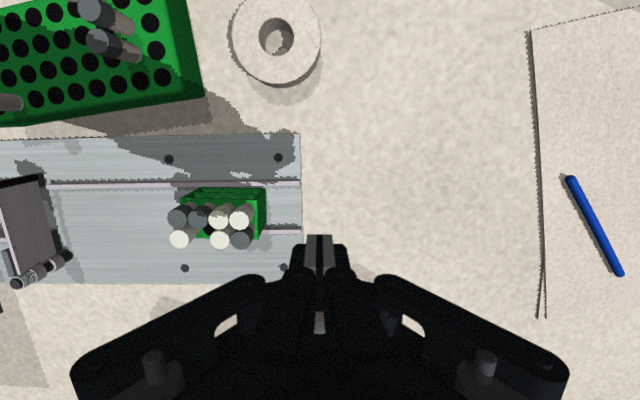

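```bash
python3 -m handwheel '{"claw":[255,255,255,255],"delta_pos":[[-0.005,-0.001,0.03],[-0.005,-0.001,0.035],[0,0,0.03],[0,0,0]],"rotation":[[0.01,-0.02,-0.01],[0,0,0],[0,0,0],[0,0,0]]}' 20
python3 tgt.py -180 1 25 0
```

```text
clock: 4.25
ee_pos: [564.2, -199.0, 27.5]
eef_rot: [179.9, -0.3, 13.2]
wrist_force: [-0.2, -0.3, -0.2]
grip_width: 0.1
now sx sy z phi [-252.2, -0.1, 27.5, 0.1]
tool delta mm [ -1.  -72.3   2.4] | 72.3 rotvec [ 0.001 -0.006  0.001] deg 0.4
```

```bash
python3 -m handwheel '{"claw":[255,255,255,255,255,255,255,255],"delta_pos":[[0,-0.02,0.002],[0,-0.01,0],[0,-0.01,0],[0,-0.01,0],[0,-0.01,0],[0,-0.01,0],[0,-0.01,0],[0,0,0]],"rotation":[[0,-0.006,0],[0,0,0],[0,0,0],[0,0,0],[0,0,0],[0,0,0],[0,0,0],[0,0,0]]}' 20
python3 tgt.py -160 1 25 0; python3 -c "
from h import *
snap('wrist','w3')"
```

```text
clock: 5.25
ee_pos: [549.3, -116.1, 31.3]
eef_rot: [179.7, -0.6, 13.4]
wrist_force: [-0.1, 0.3, 0.5]
grip_width: -0.0
now sx sy z phi [-168.1, -4.4, 31.3, 0.2]
tool delta mm [-5.4 -8.2  6.2] | 11.6 rotvec [ 0.006 -0.011  0.004] deg 0.8
```

View pics/w3.png

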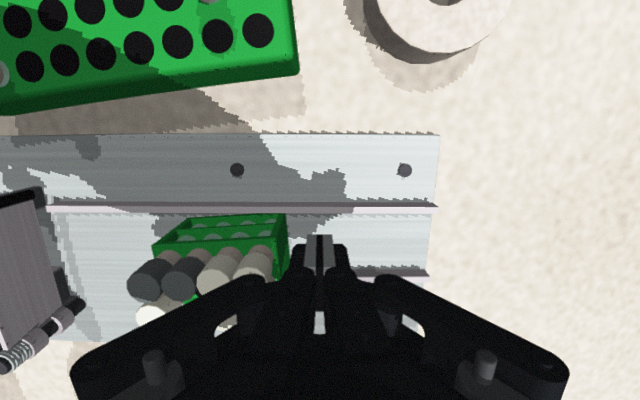

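```bash
python3 -c "
from rackov import *
ov('w3',-128,0,0,'ro3',(100,360,180,350),3)"
```

```text
(no output)
```

View pics/ro3.png

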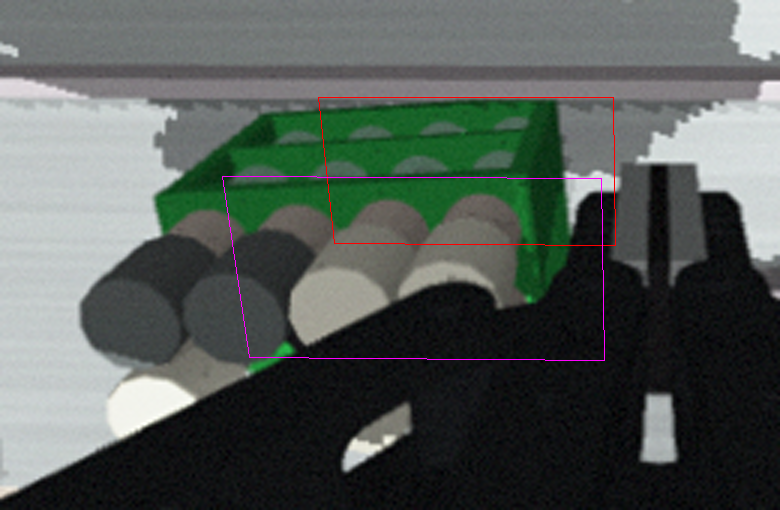

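```bash
cat > rfit.py <<'E'
from h import *
import json
from scipy.optimize import least_squares
def rfit(fn,pts,x0):
    p=json.load(open('station.json')); L=np.array([a for a,_ in pts],float); U=np.array([b for _,b in pts],float)
    def f(v):
        c,s=np.cos(v[2]),np.sin(v[2]); q=np.c_[v[0]+c*L[:,0]-s*L[:,1], v[1]+s*L[:,0]+c*L[:,1], L[:,2]]
        return (P(fn,S2W(q,p))-U).ravel()
    r=least_squares(f,x0); v=r.x
    c,s=np.cos(v[2]),np.sin(v[2])
    print('rack c',v[:2].round(1),'yaw deg',np.degrees(v[2]).round(1),'front',(v[0]+31*c).round(1),'back',(v[0]-31*c).round(1),'res',r.fun.reshape(-1,2).round(1).tolist())
E
python3 -c "
from rfit import *
g=lambda a,b:(a/3+100,b/3+180)
rfit('w3',[((-31,-17,6),g(557,100)),((31,-17,6),g(265,112)),((-31,-17,48),g(520,178)),((31,-17,48),g(158,195))],[-116,0,0])
c,st=snap('scene','s3'); snap('top','t3')
a=cv2.imread('pics/s3.png')[135:290,225:405]; cv2.imwrite('pics/s3c.png',cv2.resize(a,None,fx=4,fy=4,interpolation=cv2.INTER_CUBIC))"
```

```text
rack c [-117.1    2. ] yaw deg 3.1 front -86.1 back -148.0 res [[-0.7, -0.7], [-0.6, 0.1], [2.3, 0.3], [-1.4, 0.3]]
```

View pics/s3c.png

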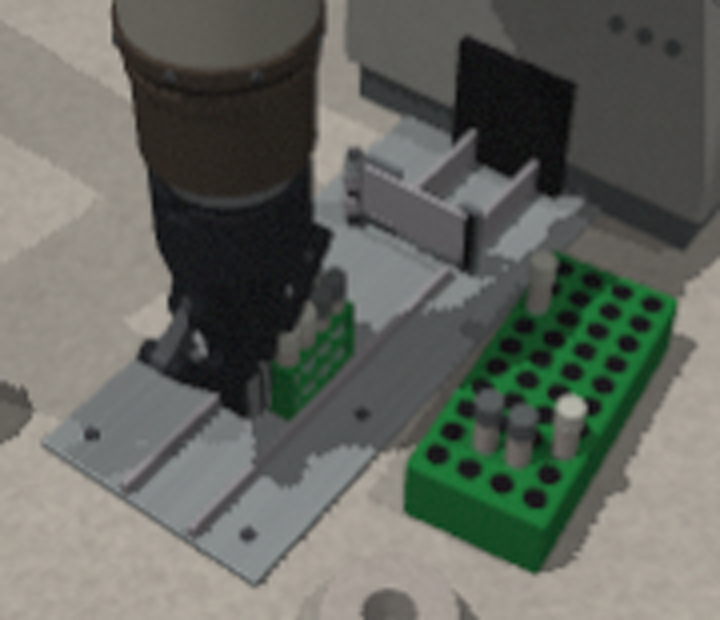

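```bash
cat > plan.py <<'E'
from h import *
import json
from scipy.optimize import brentq
def rect(c,u,a,b):
    v=np.array([-u[1],u[0]]); return np.array([c+a*i*u+b*j*v for i,j in((-1,-1),(1,-1),(1,1),(-1,1))])
def U(phi): return np.array([np.cos(np.radians(phi)),np.sin(np.radians(phi))])
def fingers(T,phi,w=85):
    u=U(phi); h=w/2+7.25
    return rect(np.array(T)+h*u,u,7.25,11),rect(np.array(T)-h*u,u,7.25,11)
def gate_for(A):
    # smallest theta such that all pts of A on inner side (+1.5 gap); inner normal (cos,-sin), only pts within radius 86
    H=np.array([0,50.])
    for t in np.arange(0,1.9,.005):
        n=np.array([np.cos(t),-np.sin(t)]); 
        if ((A-H)@n).min()>=1.5: return t
    return 9
def overlap(R1,R2):
    r,_=cv2.rotatedRectangleIntersection(cv2.minAreaRect(R1.astype(np.float32)),cv2.minAreaRect(R2.astype(np.float32))); return r!=0
def gap(R1,R2):
    if overlap(R1,R2): return -1
    g=1e9
    for a,b in((R1,R2),(R2,R1)):
        for q in a: g=min(g,-cv2.pointPolygonTest(b.astype(np.float32).reshape(-1,1,2),(float(q[0]),float(q[1])),True))
    return g
def check(T,phi,rack,w=85):
    A,B=fingers(T,phi,w); c,y,psi=rack; R=rect(np.array([c,y]),U(psi),31,17)
    t=gate_for(A); H=np.array([0,50.]); d=np.array([-np.sin(t),-np.cos(t)])
    G=rect(H+44.5*d,d,44.5,1.5)
    i=np.argmin(np.abs((A-H)@np.array([np.cos(t),-np.sin(t)])-1.5)); r=(A[i]-H)@d
    return dict(T=T,phi=phi,CA=A.mean(0).round(0).tolist(),CB=B.mean(0).round(0).tolist(),theta=round(t,2),r=round(r,0),gR_B=round(gap(B,R),1),gR_A=round(gap(A,R),1),gR_G=round(gap(G,R),1),gB_G=round(gap(B,G),1),BmaxX=B[:,0].max().round(1))
def fromCA(CA,phi,w=85): return (np.array(CA)-(w/2+7.25)*U(phi)).round(1).tolist()
E
python3 - <<'E'
from plan import *
d=load('top0'); p=json.load(open('station.json'))
def bp(uv,z):
    from scipy.optimize import fsolve
    return fsolve(lambda q:P('top0',[[q[0],q[1],z]])[0]-uv,[500,0])
c,s=np.cos(p[2]),np.sin(p[2])
for uv in((190,248),(457,160)):
    w=bp(np.array(uv)/3.8+[225,130],0)-p[:2]; print('block near edge',(c*w[0]+s*w[1]).round(),(-s*w[0]+c*w[1]).round())
rack=(-117,2,3)
for CA,phi in [((22,-2),35),((10,-2),35),((-5,0),35),((-25,6),38),((-40,13),42),((-55,22),46),((-65,28),48),((-72,32),48),((-76,33),42),((-78,34),36),((-79,34),30),((-80,34),25),((-80,34),20)]:
    print(check(fromCA(CA,phi),phi,rack))
E
```

```text
block near edge 16.0 -80.0
block near edge -161.0 -101.0
{'T': [-18.8, -30.5], 'phi': 35, 'CA': [22.0, -2.0], 'CB': [-60.0, -59.0], 'theta': np.float64(0.0), 'r': np.float64(47.0), 'gR_B': 41.1, 'gR_A': 95.6, 'gR_G': 83.7, 'gB_G': 52.1, 'BmaxX': np.float64(-47.3)}
{'T': [-30.8, -30.5], 'phi': 35, 'CA': [10.0, -2.0], 'CB': [-72.0, -59.0], 'theta': np.float64(0.08), 'r': np.float64(47.0), 'gR_B': 35.1, 'gR_A': 83.6, 'gR_G': 78.0, 'gB_G': 56.3, 'BmaxX': np.float64(-59.3)}
{'T': [-45.8, -28.5], 'phi': 35, 'CA': [-5.0, 0.0], 'CB': [-87.0, -57.0], 'theta': np.float64(0.4), 'r': np.float64(48.0), 'gR_B': 30.4, 'gR_A': 68.7, 'gR_G': 52.3, 'gB_G': 48.8, 'BmaxX': np.float64(-74.3)}
{'T': [-64.2, -24.6], 'phi': 38, 'CA': [-25.0, 6.0], 'CB': [-103.0, -55.0], 'theta': np.float64(0.78), 'r': np.float64(55.0), 'gR_B': 27.7, 'gR_A': 48.8, 'gR_G': 21.2, 'gB_G': 50.5, 'BmaxX': np.float64(-90.9)}
{'T': [-77.0, -20.3], 'phi': 42, 'CA': [-40.0, 13.0], 'CB': [-114.0, -54.0], 'theta': np.float64(1.08), 'r': np.float64(48.0), 'gR_B': 25.6, 'gR_A': 33.9, 'gR_G': 7.0, 'gB_G': 60.9, 'BmaxX': np.float64(-101.2)
[... 983 characters left out ...]
, 'gR_A': 7.9, 'gR_G': 26.5, 'gB_G': 91.2, 'BmaxX': np.float64(-146.1)}
{'T': [-122.1, 9.1], 'phi': 30, 'CA': [-79.0, 34.0], 'CB': [-165.0, -16.0], 'theta': np.float64(1.56), 'r': np.float64(78.0), 'gR_B': 8.0, 'gR_A': 6.3, 'gR_G': 26.5, 'gB_G': 90.4, 'BmaxX': np.float64(-153.4)}
{'T': [-125.1, 13.0], 'phi': 25, 'CA': [-80.0, 34.0], 'CB': [-170.0, -8.0], 'theta': np.float64(1.56), 'r': np.float64(78.0), 'gR_B': 11.8, 'gR_A': 4.7, 'gR_G': 26.5, 'gB_G': 89.8, 'BmaxX': np.float64(-159.0)}
{'T': [-126.7, 17.0], 'phi': 20, 'CA': [-80.0, 34.0], 'CB': [-173.0, -0.0], 'theta': np.float64(1.55), 'r': np.float64(77.0), 'gR_B': 15.3, 'gR_A': 3.9, 'gR_G': 26.1, 'gB_G': 88.2, 'BmaxX': np.float64(-162.9)}
```

```bash
python3 -m handwheel '{"claw":[255,255,0,0,0,0],"delta_pos":[[0,0.006,-0.005],[0,0,-0.045],[0,0,-0.045],[0,0,0],[0,0,0],[0,0,0]],"rotation":[[0.005,-0.01,0],[0,0,0],[0,0,0],[0,0,0],[0,0,0],[0,0,0]]}' 20
python3 tgt.py -19 -30 125 35
```

```text
clock: 6.15
ee_pos: [549.7, -125.2, 126.8]
eef_rot: [-179.9, 0.4, 13.1]
wrist_force: [0.0, -0.0, 0.0]
grip_width: 72.2
now sx sy z phi [-177.1, -2.7, 126.8, 0.0]
tool delta mm [  27.3 -158.1    1.9] | 160.5 rotvec [-0.004  0.006 -0.611] deg 35.0
```

```bash
python3 -m handwheel '{"claw":[0,0,0,0,0,0,0,0],"delta_pos":[[0.007,-0.04,0],[0.007,-0.04,0],[0.007,-0.04,0],[0.006,-0.036,0],[0,0,0],[0,0,0],[0,0,0],[0,0,0]],"rotation":[[0,0,0],[0,0,0],[0,0,0],[0,0,0],[0,0,-0.155],[0,0,-0.155],[0,0,-0.155],[0,0,-0.145]]}' 20
python3 tgt.py -19 -30 75 35;python3 -c "
from h import *
snap('wrist','w4')"
```

```text
clock: 7.15
ee_pos: [535.6, 36.3, 116.9]
eef_rot: [-179.0, 1.2, 49.1]
wrist_force: [-0.4, -0.6, 0.2]
grip_width: 85.6
now sx sy z phi [-16.6, -25.7, 116.9, 36.0]
tool delta mm [ 3.   5.2 41.8] | 42.2 rotvec [-0.017  0.021  0.018] deg 1.9
```

View pics/w4.png

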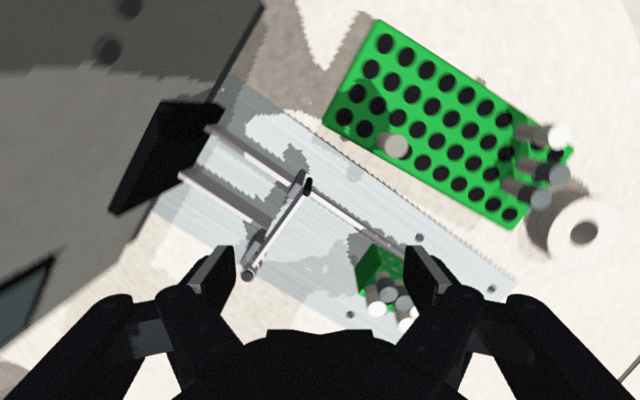

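```bash
python3 -c "
from h import *
d=load('w4'); V=np.linalg.inv(d['T_tool_cam'])
for z in(-20,-13,-6,0):
  print(z,proj([[11,-42.5,z],[-11,-42.5,z],[11,-50,z],[11,-57,z]],V,d['mtx'],float(d['k1'])).round(0).tolist())"
```

```text
-20 [[230.0, 245.0], [234.0, 285.0], [215.0, 245.0], [200.0, 245.0]]
-13 [[234.0, 239.0], [238.0, 278.0], [219.0, 239.0], [206.0, 239.0]]
-6 [[238.0, 234.0], [241.0, 271.0], [224.0, 234.0], [211.0, 233.0]]
0 [[241.0, 229.0], [244.0, 265.0], [227.0, 229.0], [215.0, 229.0]]
```

```bash
python3 -m handwheel '{"claw":[0,0,0],"delta_pos":[[0.003,0.005,0.02],[0,0,0.02],[0,0,0]],"rotation":[[-0.017,0.021,0.018],[0,0,0],[0,0,0]]}' 20
python3 tgt.py -18 -30 20 35
```

```text
clock: 7.58
ee_pos: [539.7, 34.6, 73.5]
eef_rot: [-179.9, 0.2, 47.9]
wrist_force: [0.3, 0.4, -0.3]
grip_width: 85.5
now sx sy z phi [-19.2, -29.3, 73.5, 34.8]
tool delta mm [ 1.5 -0.5 53.5] | 53.5 rotvec [-0.002  0.004 -0.004] deg 0.4
```

```bash
python3 -m handwheel '{"claw":[0,0,0,0],"delta_pos":[[0.001,-0.001,0.018],[0,0,0.018],[0,0,0.016],[0,0,0]],"rotation":[[0,0.004,0],[0,0,0],[0,0,0],[0,0,0]]}' 20
python3 tgt.py -32 -30 20 35;python3 -c "
from h import *
snap('wrist','w5');snap('scene','s5')
a=cv2.imread('pics/s5.png')[135:290,225:405]; cv2.imwrite('pics/s5c.png',cv2.resize(a,None,fx=4,fy=4,interpolation=cv2.INTER_CUBIC))"
```

```text
clock: 8.07
ee_pos: [541.1, 36.2, 21.4]
eef_rot: [-180.0, -0.1, 47.7]
wrist_force: [-0.8, 0.5, 0.0]
grip_width: 85.4
now sx sy z phi [-17.9, -31.0, 21.4, 34.6]
tool delta mm [-8.8 11.   1.3] | 14.2 rotvec [-0.001 -0.001 -0.007] deg 0.4
```

View pics/w5.png

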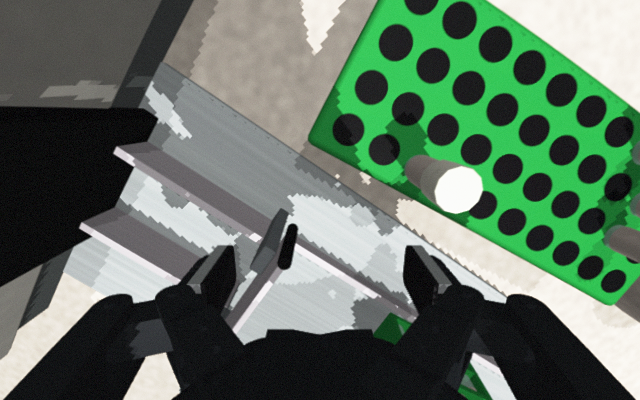

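View pics/s5c.png

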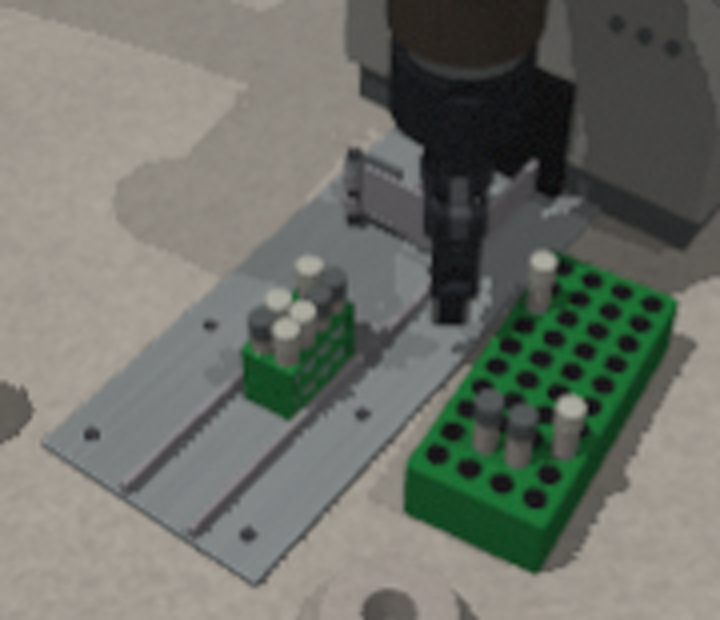

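```bash
cat > seq.py <<'E'
# seq.py "x,y,z,phi" ... : tool-axis deltas between successive waypoints, first from the measured pose
from tgt import *
def run(args):
    st=arm.read_state(); print('now',now(),'F',st['wrist_force'].round(1),'t',round(st['clock'],2))
    Rm=R.from_euler('xyz',st['eef_rot'],degrees=True); pos=st['ee_pos']
    for a in args:
        sx,sy,z,phi=map(float,a.split(','))
        W=S2W([[sx,sy,0]],p)[0]; W[2]=z
        Rt=R.from_euler('xyz',[180,0,np.degrees(p[2])-90+phi],degrees=True)
        print(a,(Rm.inv().apply(W-pos)/1000).round(4).tolist(),(Rm.inv()*Rt).as_rotvec().round(3).tolist())
        pos,Rm=W,Rt
run(sys.argv[1:])
E
python3 seq.py -25,-30.5,20,35 -32,-30,20,35 -39,-29,20,35 -46,-28,20,35 -55,-27,20,37 -64,-25,20,38
```

```text
now [-17.8, -32.2, 22.6, 34.6] F [-0.2  0.5  0.7] t 8.18
-25,-30.5,20,35 [-0.0055, 0.005, 0.0026] [0.001, -0.004, -0.007]
-32,-30,20,35 [-0.0044, 0.0054, 0.0] [0.0, 0.0, 0.0]
-39,-29,20,35 [-0.0048, 0.0052, 0.0] [0.0, 0.0, 0.0]
-46,-28,20,35 [-0.0048, 0.0052, 0.0] [0.0, 0.0, 0.0]
-55,-27,20,37 [-0.006, 0.0068, 0.0] [-0.0, 0.0, -0.035]
-64,-25,20,38 [-0.007, 0.006, 0.0] [0.0, 0.0, -0.017]
```

```bash
python3 -m handwheel '{"claw":[0,0,0,0,0,0],"delta_pos":[[-0.0055,0.005,0.0025],[-0.0045,0.0055,0],[-0.005,0.005,0],[-0.005,0.005,0],[-0.006,0.007,0],[-0.007,0.006,0]],"rotation":[[0,-0.004,-0.007],[0,0,0],[0,0,0],[0,0,0],[0,0,-0.035],[0,0,-0.017]]}' 20
python3 seq.py -71,-23,20,40 -77,-20,20,42 -84,-17,20,44 -90,-14,20,46 -95,-11,20,47 -100,-8,20,48 -105,-5,20,48;python3 -c "
from h import *
snap('wrist','w6')"
```

```text
clock: 8.93
ee_pos: [546.4, -12.4, 21.8]
eef_rot: [179.9, -0.2, 51.2]
wrist_force: [-0.1, 1.9, 0.1]
grip_width: 85.1
now [-66.5, -25.1, 21.8, 38.1] F [-0.1  1.9  0.1] t 8.93
-71,-23,20,40 [-0.0045, 0.0022, 0.0018] [0.002, -0.003, -0.033]
-77,-20,20,42 [-0.0062, 0.0027, 0.0] [-0.0, 0.0, -0.035]
-84,-17,20,44 [-0.0069, 0.0032, 0.0] [0.0, 0.0, -0.035]
-90,-14,20,46 [-0.0063, 0.0022, 0.0] [0.0, 0.0, -0.035]
-95,-11,20,47 [-0.0057, 0.0013, 0.0] [-0.0, 0.0, -0.017]
-100,-8,20,48 [-0.0057, 0.0012, 0.0] [0.0, 0.0, -0.017]
-105,-5,20,48 [-0.0057, 0.0011, 0.0] [0.0, 0.0, 0.0]
```

View pics/w6.png

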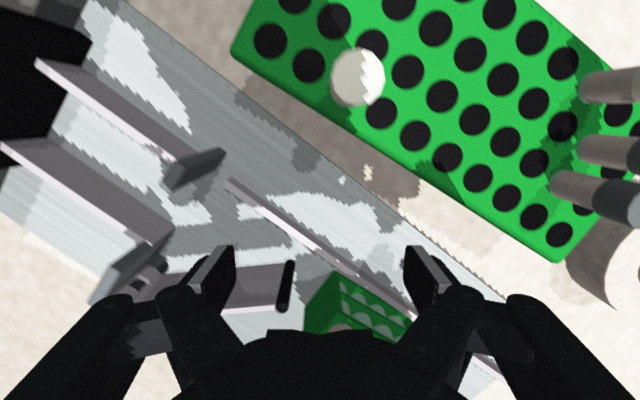

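```bash
python3 -m handwheel '{"claw":[0,0,0,0],"delta_pos":[[-0.0045,0.002,0.002],[-0.006,0.0025,0],[-0.007,0.003,0],[-0.006,0.002,0]],"rotation":[[0.002,-0.003,-0.033],[0,0,-0.035],[0,0,-0.035],[0,0,-0.035]]}' 20
python3 seq.py -95,-11,20,47 -100,-8,20,48 -105,-5,20,48 -109,-2.5,20,45 -113,0,20,42 -116,2.5,20,39 -119,5,20,36;python3 -c "
from h import *
snap('wrist','w7');snap('top','t7')
a=cv2.imread('pics/t7.png')[130:290,225:435]; cv2.imwrite('pics/t7c.png',cv2.resize(a,None,fx=3.8,fy=3.8,interpolation=cv2.INTER_CUBIC))"
```

```text
clock: 9.48
ee_pos: [542.5, -38.9, 20.9]
eef_rot: [179.8, -0.2, 59.3]
wrist_force: [0.7, 1.0, -0.4]
grip_width: 85.5
now [-91.4, -15.3, 20.9, 46.1] F [ 0.7  1.  -0.4] t 9.47
-95,-11,20,47 [-0.0056, -0.0007, 0.0009] [0.004, -0.003, -0.015]
-100,-8,20,48 [-0.0057, 0.0012, 0.0] [0.0, 0.0, -0.017]
-105,-5,20,48 [-0.0057, 0.0011, 0.0] [0.0, 0.0, 0.0]
-109,-2.5,20,45 [-0.0046, 0.0008, 0.0] [-0.0, -0.0, 0.052]
-113,0,20,42 [-0.0046, 0.0011, 0.0] [0.0, -0.0, 0.052]
-116,2.5,20,39 [-0.0039, 0.0006, 0.0] [0.0, -0.0, 0.052]
-119,5,20,36 [-0.0038, 0.0008, 0.0] [0.0, -0.0, 0.052]
```

View pics/w7.png

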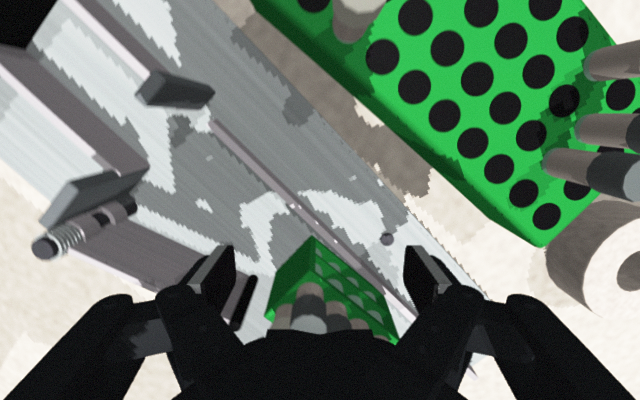

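View pics/t7c.png

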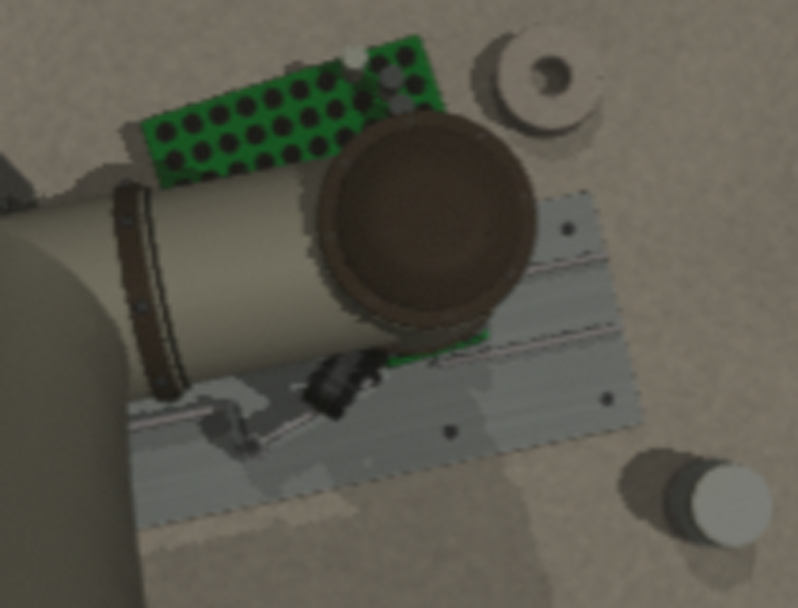

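```bash
python3 -m handwheel '{"claw":[0,0,0,0],"delta_pos":[[-0.0055,-0.0005,0.001],[-0.0055,0.001,0],[-0.0055,0.001,0],[-0.003,0.0005,0]],"rotation":[[0.004,-0.003,-0.015],[0,0,-0.017],[0,0,0],[0,0,0]]}' 20
python3 seq.py -111,-1,20,45 -115,1,20,42 -118,3.5,20,39 -120.5,6,20,36 -123,9,20,32;python3 -c "
from h import *
snap('wrist','w8')"
```

```text
clock: 10.07
ee_pos: [534.9, -57.8, 20.1]
eef_rot: [179.9, -0.0, 61.1]
wrist_force: [-0.2, 1.3, -0.1]
grip_width: 85.5
now [-108.1, -3.6, 20.1, 47.9] F [-0.2  1.3 -0.1] t 10.07
-111,-1,20,45 [-0.0039, 0.0, 0.0001] [0.001, -0.001, 0.051]
-115,1,20,42 [-0.0042, 0.0014, 0.0] [0.0, -0.0, 0.052]
-118,3.5,20,39 [-0.0039, 0.0006, 0.0] [0.0, -0.0, 0.052]
-120.5,6,20,36 [-0.0035, 0.0004, 0.0] [0.0, -0.0, 0.052]
-123,9,20,32 [-0.0039, 0.0003, 0.0] [0.0, -0.0, 0.07]
```

View pics/w8.png

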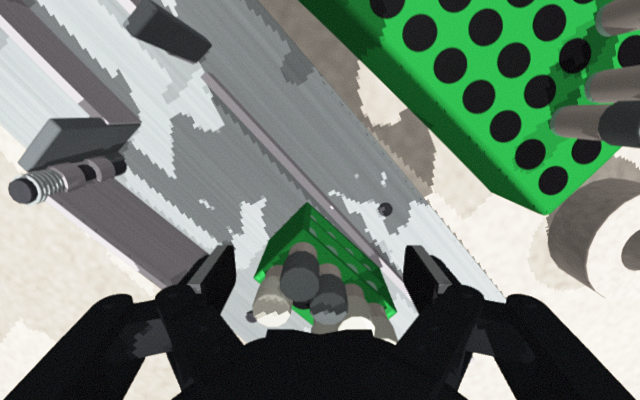

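```bash
python3 -c "
from rackov import *
ov('w8',-117,2,np.radians(3),'ro8',(230,420,180,340),4)"
```

```text
(no output)
```

View pics/ro8.png

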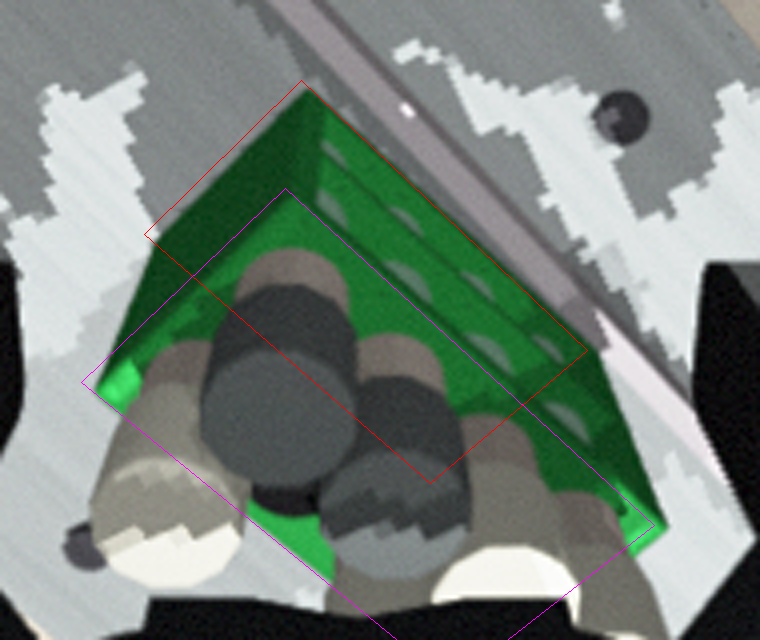

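Run:
```python
from plan import *
rack=(-119,2,2.5)
for CA,phi in [((-76,33.5),48),((-79,34),45),((-81,34),42),((-82,34.5),38),((-82,35),34),((-82,35),29),((-82,35.5),24),((-82,36),19),((-82,36.5),14),((-70,36.5),13),((-45,36.5),13)]:
    c=check(fromCA(CA,phi),phi,rack); print(c['T'],phi,c['CB'],float(c['theta']),float(c['r']),c['gR_B'],c['gR_A'],c['BmaxX'])
```

```text
[-109.3, -3.5] 48 [-143.0, -40.0] 1.54 79.0 11.5 11.0 -129.6
[-114.2, -1.2] 45 [-149.0, -36.0] 1.56 82.0 7.7 9.3 -136.5
[-118.0, 0.7] 42 [-155.0, -33.0] 1.56 83.0 7.9 7.6 -142.2
[-121.2, 3.9] 38 [-160.0, -27.0] 1.56 83.0 8.0 6.8 -147.9
[-123.2, 7.2] 34 [-164.0, -21.0] 1.57 82.0 7.8 6.6 -152.3
[-125.5, 10.9] 29 [-169.0, -13.0] 1.57 81.0 8.6 5.8 -157.3
[-127.4, 15.3] 24 [-173.0, -5.0] 1.58 80.0 12.3 5.2 -161.8
[-129.0, 19.8] 19 [-176.0, 4.0] 1.58 79.0 15.8 4.6 -165.6
[-130.3, 24.5] 14 [-179.0, 12.0] 1.58 78.0 18.8 4.5 -168.9
[-118.5, 25.3] 13 [-167.0, 14.0] 1.58 65.0 7.3 14.7 -157.4
[-93.5, 25.3] 13 [-142.0, 14.0] 1.58 40.0 -1 39.0 -132.4
```

```bash
python3 seq.py -112.5,-1.5,20,45 -116,0.5,20,42 -119,3.7,20,38 -121,7,20,34 -123,10.8,20,29
```

```text
now [-108.3, -3.3, 20.1, 47.9] F [0.8 0.1 0.1] t 10.12
-112.5,-1.5,20,45 [-0.0044, 0.0015, 0.0001] [0.001, -0.0, 0.051]
-116,0.5,20,42 [-0.0039, 0.0011, 0.0] [0.0, -0.0, 0.052]
-119,3.7,20,38 [-0.0044, 0.0001, 0.0] [0.0, -0.0, 0.07]
-121,7,20,34 [-0.0038, -0.0005, -0.0] [0.0, -0.0, 0.07]
-123,10.8,20,29 [-0.0043, -0.0005, -0.0] [-0.0, -0.0, 0.087]
```

```bash
python3 -m handwheel '{"claw":[0,0,0],"delta_pos":[[-0.0045,0.0015,0],[-0.004,0.001,0],[-0.0045,0,0]],"rotation":[[0.001,0,0.051],[0,0,0.052],[0,0,0.07]]}' 20
python3 seq.py -121,7,20,34 -123,10.8,20,29 -124.5,15.2,20,24 -126,19.8,20,19 -126,24.5,20,14;python3 -c "
from h import *
snap('wrist','w9')"
```

```text
clock: 10.5
ee_pos: [529.7, -70.5, 20.1]
eef_rot: [-180.0, -0.0, 50.8]
wrist_force: [-0.5, 2.2, 0.8]
grip_width: 85.2
now [-119.3, 4.3, 20.1, 37.7] F [-0.5  2.2  0.8] t 10.5
-121,7,20,34 [-0.0032, -0.0003, 0.0001] [-0.0, -0.0, 0.065]
-123,10.8,20,29 [-0.0043, -0.0005, -0.0] [-0.0, -0.0, 0.087]
-124.5,15.2,20,24 [-0.0046, -0.0008, -0.0] [0.0, -0.0, 0.087]
-126,19.8,20,19 [-0.0048, -0.0005, -0.0] [0.0, -0.0, 0.087]
-126,24.5,20,14 [-0.0044, -0.0015, -0.0] [0.0, -0.0, 0.087]
```

View pics/w9.png

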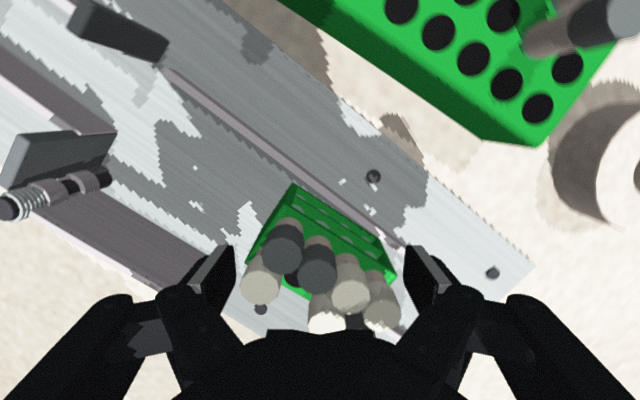

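```bash
python3 -m handwheel '{"claw":[0,0,0,0,0,0],"delta_pos":[[-0.003,0,0],[-0.0045,-0.0005,0],[-0.0045,-0.001,0],[-0.005,-0.0005,0],[-0.0045,-0.0015,0],[0,0,0]],"rotation":[[0,0,0.065],[0,0,0.087],[0,0,0.087],[0,0,0.087],[0,0,0.087],[0,0,0]]}' 20
python3 seq.py -126,24.5,10,14 -121,25,10,13;python3 -c "
from h import *
snap('wrist','w10'); snap('scene','s10')
a=cv2.imread('pics/s10.png')[135:290,225:405]; cv2.imwrite('pics/s10c.png',cv2.resize(a,None,fx=4,fy=4,interpolation=cv2.INTER_CUBIC))"
```

```text
clock: 11.3
ee_pos: [513.0, -86.1, 20.7]
eef_rot: [179.7, -0.1, 26.9]
wrist_force: [0.9, 0.7, -1.0]
grip_width: 85.2
now [-130.7, 24.1, 20.7, 13.8] F [ 0.9  0.7 -1. ] t 11.3
-126,24.5,10,14 [0.0007, -0.0047, 0.0107] [0.006, -0.001, -0.004]
-121,25,10,13 [0.0007, -0.005, -0.0] [0.0, -0.0, 0.017]
```

View pics/w10.png

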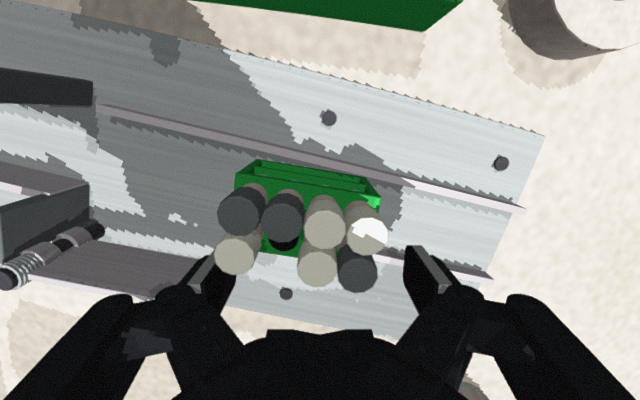

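View pics/s10c.png

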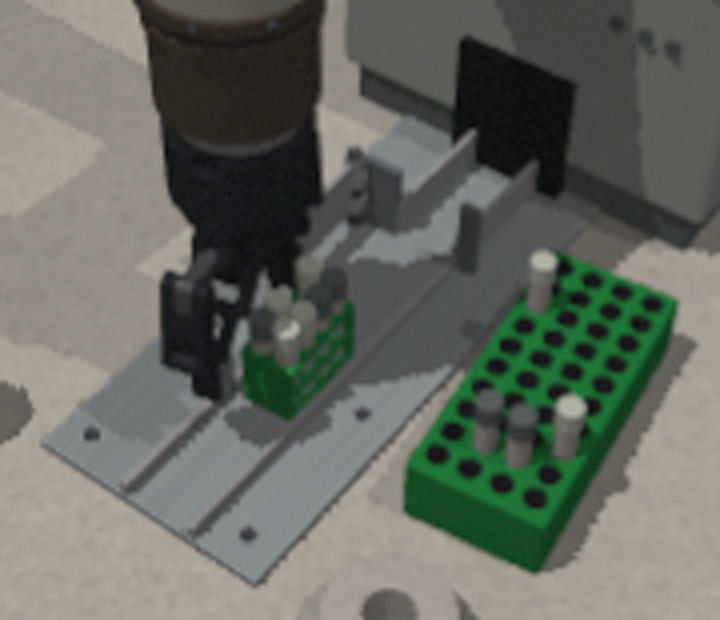

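```bash
python3 -m handwheel '{"claw":[0,0,0,0,0],"delta_pos":[[0.0005,-0.005,0.006],[0.001,-0.006,0.005],[0.0015,-0.006,0],[0.0015,-0.006,0],[0,0,0]],"rotation":[[0.006,0,-0.004],[0,0,0.01],[0,0,0],[0,0,0],[0,0,0]]}' 20
python3 seq.py -105,25,10,13 -100,25,10,13 ;python3 -c "
from h import *
snap('wrist','w11')"
```

```text
clock: 12.02
ee_pos: [512.7, -63.4, 12.9]
eef_rot: [179.6, -0.6, 27.0]
wrist_force: [1.7, -2.1, 0.4]
grip_width: 85.3
now [-108.5, 19.3, 12.9, 13.9] F [ 1.7 -2.1  0.4] t 12.03
-105,25,10,13 [-0.0047, -0.0048, 0.0028] [0.007, -0.01, 0.016]
-100,25,10,13 [0.0011, -0.0049, -0.0] [0.0, 0.0, 0.0]
```

View pics/w11.png

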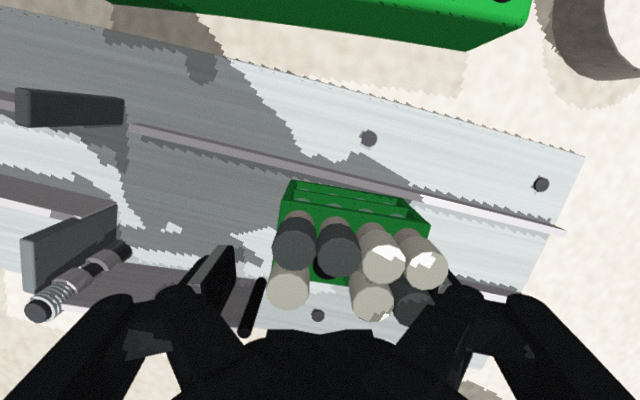

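```bash
python3 -m handwheel '{"claw":[0,0,0,0],"delta_pos":[[-0.005,-0.005,0.002],[0,-0.005,0],[0,-0.005,0],[0,0,0]],"rotation":[[0.007,-0.01,0.016],[0,0,0],[0,0,0],[0,0,0]]}' 20
python3 seq.py -90,25,10,13 -85,25,10,13 -80,25,10,13;python3 -c "
from h import *
snap('wrist','w12')"
```

```text
clock: 12.58
ee_pos: [502.2, -51.7, 11.1]
eef_rot: [180.0, -0.1, 26.1]
wrist_force: [1.8, 0.7, -0.3]
grip_width: 85.5
now [-94.7, 26.9, 11.1, 12.9] F [ 1.8  0.7 -0.3] t 12.57
-90,25,10,13 [0.0029, -0.0042, 0.0011] [0.001, -0.002, -0.001]
-85,25,10,13 [0.0011, -0.0049, -0.0] [0.0, 0.0, 0.0]
-80,25,10,13 [0.0011, -0.0049, -0.0] [0.0, 0.0, 0.0]
```

View pics/w12.png

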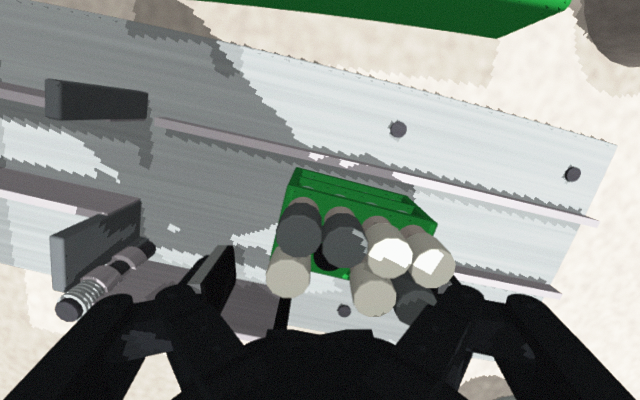

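```bash
python3 -m handwheel '{"claw":[0,0,0,0,0],"delta_pos":[[0.002,-0.0045,0.001],[0.0005,-0.005,0],[0.0005,-0.005,0],[0,-0.003,0],[0,0,0]],"rotation":[[0.001,-0.002,-0.001],[0,0,0],[0,0,0],[0,0,0],[0,0,0]]}' 20
python3 seq.py -80,25,10,13;python3 -c "
from rackov import *
snap('wrist','w13')
ov('w13',-91,-2,-.05,'ro13',(230,470,140,300),3)"
```

```text
clock: 13.25
ee_pos: [498.2, -34.1, 10.8]
eef_rot: [179.9, -0.1, 26.1]
wrist_force: [3.1, -1.3, 0.8]
grip_width: 85.5
now [-76.7, 26.8, 10.8, 13.0] F [ 3.1 -1.3  0.8] t 13.25
-80,25,10,13 [0.001, 0.0036, 0.0008] [0.001, -0.002, -0.0]
```

View pics/ro13.png

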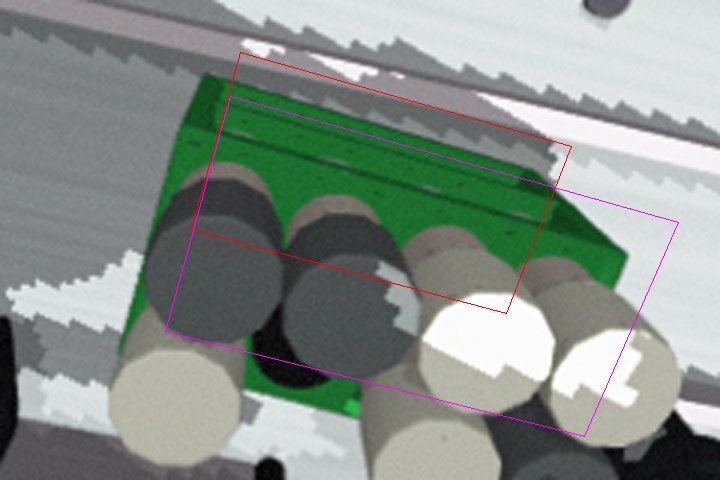

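View pics/w13.png

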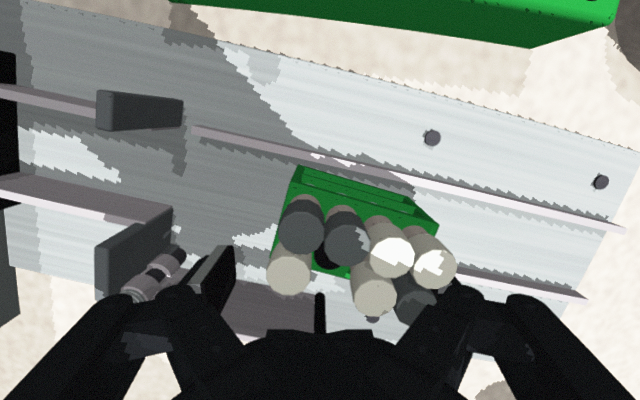

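```bash
python3 -c "
from rfit import *
g=lambda a,b:(a/3+230,b/3+140)
rfit('w13',[((-31,-17,6),g(540,170)),((31,-17,6),g(207,75)),((-31,-17,48),g(627,253)),((31,-17,48),g(180,133)),((31,17,48),g(118,355))],[-85,0,0])"
```

```text
rack c [-86.    3.8] yaw deg -3.2 front -55.1 back -117.0 res [[-1.8, 0.1], [-0.8, 0.2], [0.3, 0.2], [0.8, -1.4], [0.9, 1.1]]
```

```bash
python3 seq.py -81,26,11,13 -81,21,11,13 -81,16,11,13 -81,12,11,13 -81,12,40,13 -81,12,70,13 -81,12,100,13 -81,12,135,13
```

```text
now [-76.8, 26.9, 10.7, 13.0] F [ 3.2 -0.8  1.3] t 13.3
-81,26,11,13 [-0.0001, 0.0043, -0.0003] [0.001, -0.002, -0.001]
-81,21,11,13 [0.0049, 0.0011, 0.0] [0.0, 0.0, 0.0]
-81,16,11,13 [0.0049, 0.0011, 0.0] [0.0, 0.0, 0.0]
-81,12,11,13 [0.0039, 0.0009, 0.0] [0.0, 0.0, 0.0]
-81,12,40,13 [-0.0, 0.0, -0.029] [0.0, 0.0, 0.0]
-81,12,70,13 [-0.0, 0.0, -0.03] [0.0, 0.0, 0.0]
-81,12,100,13 [-0.0, 0.0, -0.03] [0.0, 0.0, 0.0]
-81,12,135,13 [-0.0, 0.0, -0.035] [0.0, 0.0, 0.0]
```

```bash
python3 -m handwheel '{"claw":[0,0,0,0,0,0,0,0],"delta_pos":[[0,0.0045,0],[0.005,0.001,0],[0.005,0.001,0],[0.004,0.001,0],[0,0,-0.02],[0,0,-0.03],[0,0,-0.03],[0,0,-0.035]],"rotation":[[0.001,-0.002,0],[0,0,0],[0,0,0],[0,0,0],[0,0,0],[0,0,0],[0,0,0],[0,0,0]]}' 20
python3 seq.py -135,0,125,13 ;python3 -c "
from rackov import *
snap('wrist','w14')
ov('w14',-86,2,-.03,'ro14',(230,470,140,300),3)"
```

```text
clock: 14.3
ee_pos: [509.5, -35.5, 123.1]
eef_rot: [-179.6, 1.1, 26.0]
wrist_force: [0.9, -0.9, -0.8]
grip_width: 85.3
now [-80.6, 16.1, 123.1, 12.9] F [ 0.9 -0.9 -0.8] t 14.3
-135,0,125,13 [0.0035, 0.0566, -0.0023] [-0.006, 0.02, -0.002]
```

View pics/w14.png

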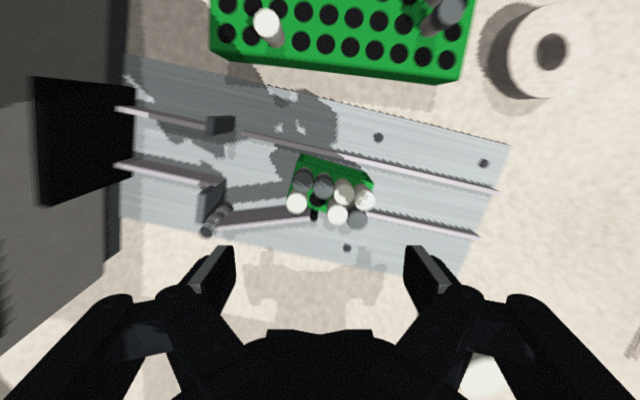

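```bash
python3 -m handwheel '{"claw":[255,255,255,255,255,255,255,255],"delta_pos":[[0.0015,0.03,0],[0.0015,0.035,0],[0,0,0],[0,0,0],[0,0,0],[0,0,0],[0,0,0],[0,0,0]],"rotation":[[-0.006,0.02,0],[0,0,0],[0,0,0.175],[0,0,0.175],[0,0,0.175],[0,0,0.175],[0,0,0.175],[0,0,0.175]]}' 20
python3 seq.py -148,0,120,-90
```

```text
clock: 15.35
ee_pos: [539.2, -95.4, 125.2]
eef_rot: [179.9, 0.2, -36.1]
wrist_force: [0.4, -0.5, 0.4]
grip_width: -0.2
now [-145.7, 0.8, 125.2, -49.2] F [ 0.4 -0.5  0.4] t 15.35
-148,0,120,-90 [0.0022, 0.0009, 0.0052] [0.003, 0.003, 0.712]
```

```bash
python3 -m handwheel '{"claw":[255,255,255,255,255],"delta_pos":[[0.002,0.001,0],[0,0,0],[0,0,0],[0,0,0],[0,0,0]],"rotation":[[0.003,0.003,0.178],[0,0,0.178],[0,0,0.178],[0,0,0.178],[0,0,0]]}' 20
python3 seq.py -148,0,95,-90 -148,0,65,-90 -148,0,40,-90 -148,0,25,-90;python3 -c "
from rackov import *
snap('wrist','w15')"
```

```text
clock: 15.98
ee_pos: [535.7, -98.3, 121.7]
eef_rot: [179.3, 0.2, -78.2]
wrist_force: [-0.1, 0.2, 0.3]
grip_width: -0.2
now [-147.7, 4.8, 121.7, -91.3] F [-0.1  0.2  0.3] t 15.97
-148,0,95,-90 [0.0003, -0.0052, 0.0266] [0.013, 0.003, -0.023]
-148,0,65,-90 [0.0, -0.0, 0.03] [0.0, 0.0, 0.0]
-148,0,40,-90 [0.0, -0.0, 0.025] [0.0, 0.0, 0.0]
-148,0,25,-90 [0.0, -0.0, 0.015] [0.0, 0.0, 0.0]
```

View pics/w15.png

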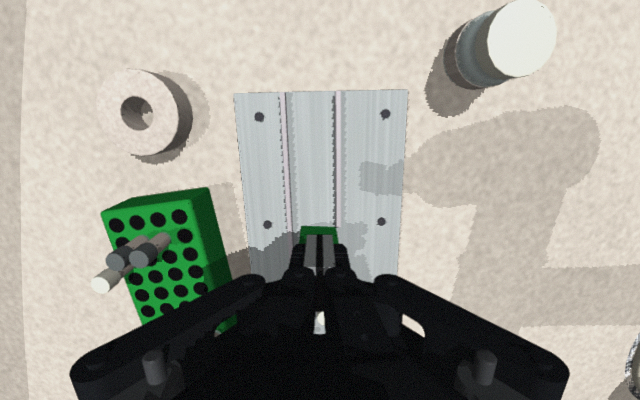

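Run:
```python
from h import *; import json
from scipy.optimize import fsolve
p=json.load(open('station.json')); c,s=np.cos(p[2]),np.sin(p[2])
a=cv2.imread('pics/w15.png')[210:260,280:360]; cv2.imwrite('pics/w15c.png',cv2.resize(a,None,fx=8,fy=8,interpolation=cv2.INTER_CUBIC))
for uv in((302,227),(338,227)):
  for z in(6,48):
    w=fsolve(lambda q:P('w15',[[q[0],q[1],z]])[0]-np.array(uv),[540,-80])-p[:2]; print(uv,z,(c*w[0]+s*w[1]).round(1),(-s*w[0]+c*w[1]).round(1))
```

```text
(302, 227) 6 -114.5 -11.1
(302, 227) 48 -131.4 -8.5
(338, 227) 6 -113.6 24.0
(338, 227) 48 -130.6 20.9
```

View pics/w15c.png

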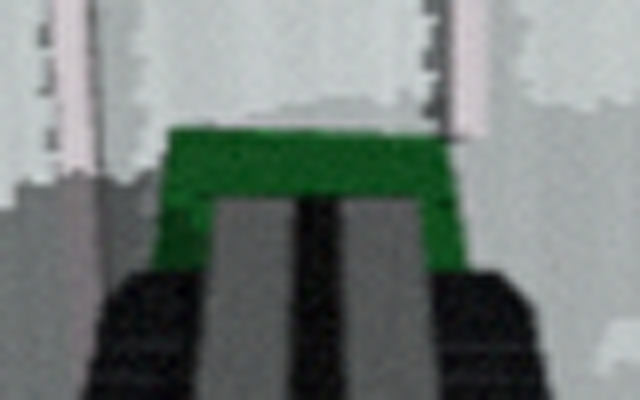

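```bash
python3 -m handwheel '{"claw":[255,255,255,255,255,255],"delta_pos":[[0,-0.006,0.026],[0,0,0.03],[0,0,0.025],[0,0,0.01],[0,0,0.006],[0,0,0]],"rotation":[[0.013,0.003,-0.023],[0,0,0],[0,0,0],[0,0,0],[0,0,0],[0,0,0]]}' 20
python3 seq.py -138,-1,24,-90
```

```text
clock: 16.77
ee_pos: [542.1, -97.3, 22.8]
eef_rot: [-179.9, -0.0, -76.0]
wrist_force: [0.5, 0.3, 1.2]
grip_width: -0.3
now [-148.2, -1.6, 22.8, -89.1] F [0.5 0.3 1.2] t 16.77
-138,-1,24,-90 [-0.0102, 0.0004, -0.0012] [-0.002, -0.001, 0.016]
```

```bash
python3 -m handwheel '{"claw":[255,255,255,255,255,255,255,255],"delta_pos":[[-0.008,0,-0.001],[-0.007,0,0],[-0.005,0,0],[-0.005,0,0],[-0.005,0,0],[-0.005,0,0],[-0.005,0,0],[-0.005,0,0]],"rotation":[[-0.002,-0.001,0.016],[0,0,0],[0,0,0],[0,0,0],[0,0,0],[0,0,0],[0,0,0],[0,0,0]]}' 20
python3 seq.py -90,-1,24,-90;python3 -c "
from rackov import *
snap('wrist','w16');snap('scene','s16')
a=cv2.imread('pics/s16.png')[135:290,225:405]; cv2.imwrite('pics/s16c.png',cv2.resize(a,None,fx=4,fy=4,interpolation=cv2.INTER_CUBIC))"
```

```text
clock: 17.77
ee_pos: [535.0, -50.4, 27.2]
eef_rot: [-179.5, -0.1, -76.8]
wrist_force: [2.3, -0.8, 0.2]
grip_width: -0.0
now [-100.9, -5.4, 27.2, -90.0] F [ 2.3 -0.8  0.2] t 17.77
-90,-1,24,-90 [-0.0109, 0.0044, 0.0031] [-0.009, -0.002, 0.0]
```

View pics/s16c.png

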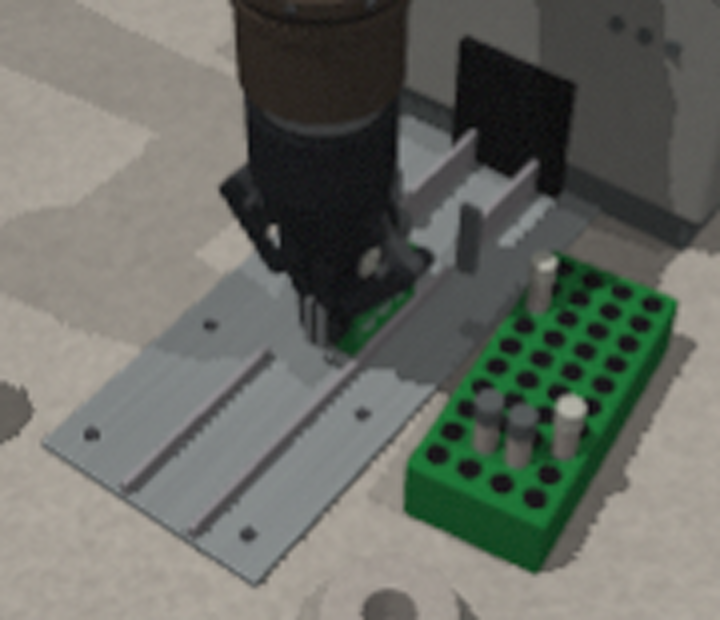

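View pics/w16.png

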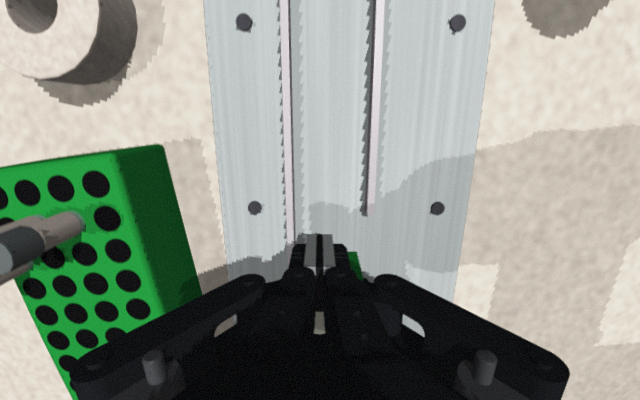

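```bash
python3 -m handwheel '{"claw":[255,255,255,255,255],"delta_pos":[[0.004,0.002,0.002],[0,0.004,0.001],[-0.006,0,0],[-0.005,0.0005,0],[-0.005,0.0005,0]],"rotation":[[-0.009,-0.002,0],[0,0,0],[0,0,0],[0,0,0],[0,0,0]]}' 20
python3 seq.py -90,0,24,-90;python3 -c "
from rackov import *
snap('wrist','w17');snap('top','t17')
a=cv2.imread('pics/t17.png')[130:290,225:435]; cv2.imwrite('pics/t17c.png',cv2.resize(a,None,fx=3.8,fy=3.8,interpolation=cv2.INTER_CUBIC))"
```

```text
clock: 18.5
ee_pos: [523.1, -40.3, 23.1]
eef_rot: [179.8, 0.1, -76.9]
wrist_force: [1.3, -1.7, 0.1]
grip_width: -0.2
now [-88.4, 4.0, 23.1, -90.0] F [ 1.3 -1.7  0.1] t 18.5
-90,0,24,-90 [0.0016, -0.004, -0.0009] [0.004, 0.001, -0.001]
```

View pics/t17c.png

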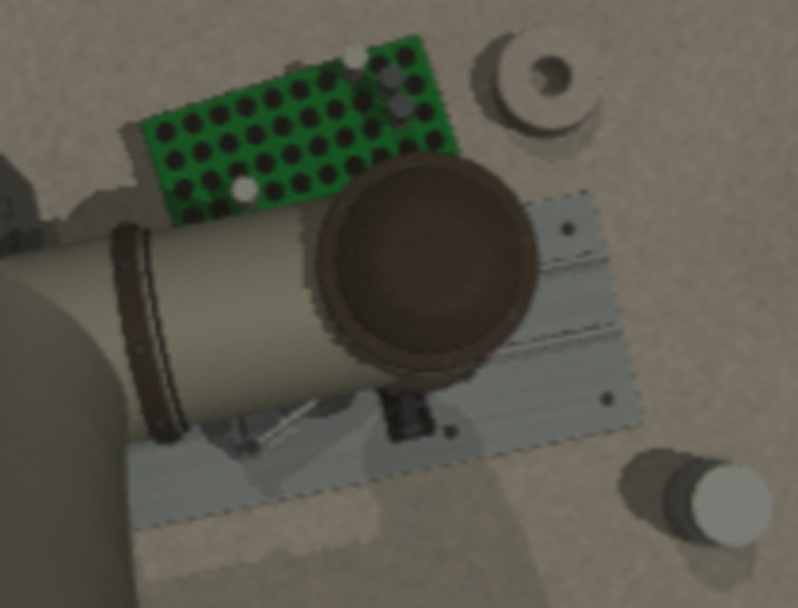

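View pics/w17.png

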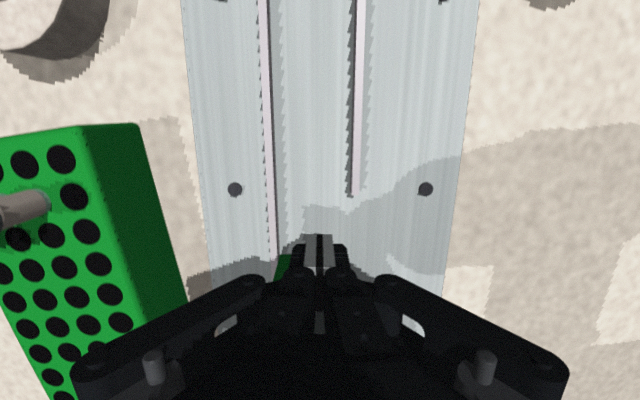

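```bash
python3 -m handwheel '{"claw":[255,255,255,255,255,255],"delta_pos":[[-0.005,-0.0015,-0.001],[-0.005,-0.001,0],[-0.005,0,0],[-0.005,0,0],[-0.005,0,0],[0,0,0]],"rotation":[[0.004,0.001,0],[0,0,0],[0,0,0],[0,0,0],[0,0,0],[0,0,0]]}' 20
python3 seq.py -60,1,24,-90;python3 -c "
from rackov import *
snap('wrist','w18');snap('scene','s18')
a=cv2.imread('pics/s18.png')[135:290,225:405]; cv2.imwrite('pics/s18c.png',cv2.resize(a,None,fx=4,fy=4,interpolation=cv2.INTER_CUBIC))"
```

```text
clock: 19.35
ee_pos: [522.9, -37.1, 23.8]
eef_rot: [179.6, -1.4, -76.4]
wrist_force: [0.0, 0.7, -0.7]
grip_width: 0.3
now [-85.2, 3.4, 23.8, -89.6] F [ 0.   0.7 -0.7] t 19.35
-60,1,24,-90 [-0.0252, -0.0026, -0.0008] [0.007, -0.025, 0.007]
```

View pics/s18c.png

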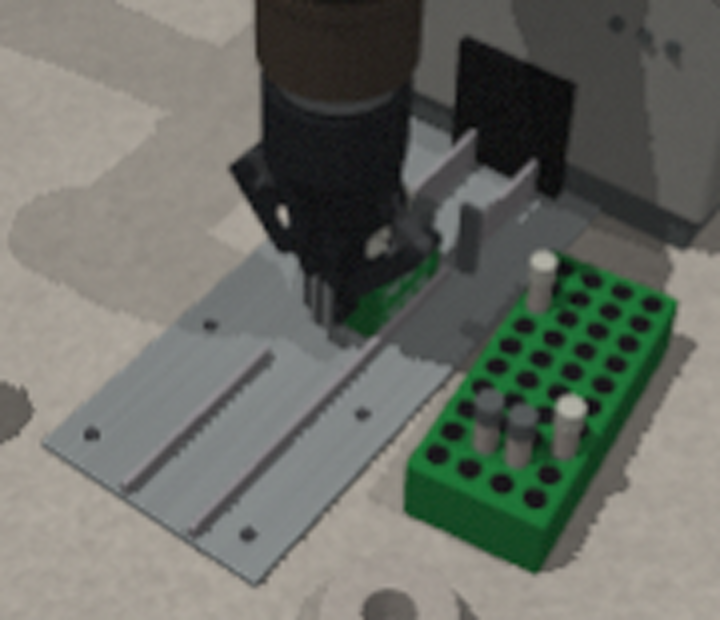

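View pics/w18.png

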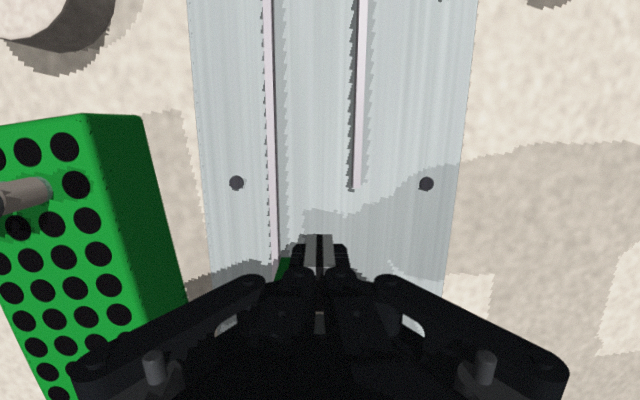

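```bash
python3 -c "
from h import *
s=arm.read_state(); print({k:(np.round(v,2).tolist() if hasattr(v,'shape') else v) for k,v in s.items()})"
```

```text
{'clock': 19.45, 'q': [14.61, 26.74, -28.68, 2.44, -35.04, -3.02], 'qvel': [0.63, -0.12, -0.04, 0.55, -0.11, 0.21], 'effort': [3.32, -36.74, 11.81, 1.48, -0.05, -0.1], 'ee_pos': [522.93, -36.17, 24.09], 'eef_rot': [179.59, -1.41, -76.39], 'wrist_force': [2.89, -7.52, -2.52], 'torque': [-2.04, -0.65, 0.09], 'grip_width': -0.04458686789666906}
```

Run:
```python
from h import *; import json
from scipy.optimize import fsolve
from rackov import ov
p=json.load(open('station.json')); c,s=np.cos(p[2]),np.sin(p[2])
a=cv2.imread('pics/s18.png')[180:230,295:345]; cv2.imwrite('pics/s18d.png',cv2.resize(a,None,fx=12,fy=12,interpolation=cv2.INTER_CUBIC))
for cx,cy,ps,o in((-43,-1,0,'ro18'),):
    ov('s18',cx,cy,ps,o,(295,345,180,230),12)
```

```text
(no output)
```

View pics/ro18.png

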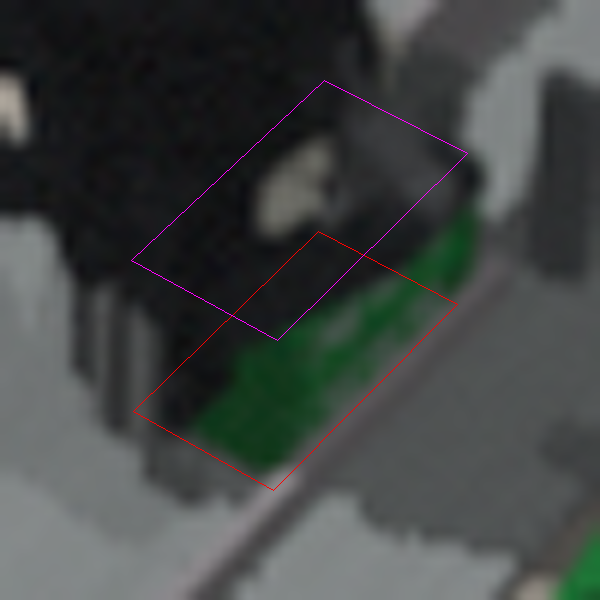

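```bash
python3 -c "
from rackov import *
snap('top','t18')
a=cv2.imread('pics/t18.png')[200:270,255:375]; cv2.imwrite('pics/t18c.png',cv2.resize(a,None,fx=6.5,fy=6.5,interpolation=cv2.INTER_CUBIC))
for th in (1.0,1.1,1.2,1.25,1.3):
  print(th,((P('t18',S2W([[-83*np.sin(th),50-83*np.cos(th),59],[-40*np.sin(th),50-40*np.cos(th),58],[0,50,64]],json.load(open('station.json'))))-[255,200])*6.5).round().tolist())
"
```

```text
1.0 [[410.0, 134.0], [320.0, 222.0], [234.0, 304.0]]
1.1 [[426.0, 152.0], [327.0, 231.0], [234.0, 304.0]]
1.2 [[440.0, 172.0], [334.0, 240.0], [234.0, 304.0]]
1.25 [[446.0, 182.0], [337.0, 245.0], [234.0, 304.0]]
1.3 [[452.0, 193.0], [340.0, 250.0], [234.0, 304.0]]
```

View pics/t18c.png

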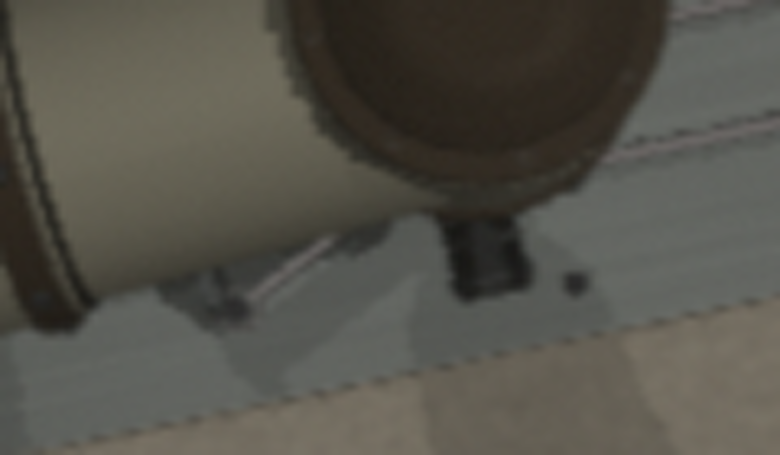

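Run:
```python
from h import *; import json
from scipy.optimize import fsolve
p=json.load(open('station.json')); c,s=np.cos(p[2]),np.sin(p[2])
ims=[]
for f in('w16','w17','w18'):
    a=cv2.imread(f'pics/{f}.png')[225:300,255:385]; ims.append(cv2.resize(a,None,fx=6,fy=6,interpolation=cv2.INTER_CUBIC))
cv2.imwrite('pics/wc1.png',ims[0]);cv2.imwrite('pics/wc3.png',ims[2])
def bp(f,uv,z):
    w=fsolve(lambda q:P(f,[[q[0],q[1],z]])[0]-np.array(uv),[530,-60])-p[:2]; return (c*w[0]+s*w[1]).round(1),(-s*w[0]+c*w[1]).round(1)
for f,uv in(('w16',(350,252)),('w16',(358,252)),('w18',(282,258)),('w18',(290,258)),('w17',(282,255))):
    print(f,uv,[bp(f,uv,z) for z in(6,27,48)])
```

```text
w16 (350, 252) [(np.float64(-88.4), np.float64(14.3)), (np.float64(-98.9), np.float64(12.0)), (np.float64(-109.4), np.float64(9.7))]
w16 (358, 252) [(np.float64(-88.4), np.float64(19.4)), (np.float64(-98.9), np.float64(16.5)), (np.float64(-109.4), np.float64(13.6))]
w18 (282, 258) [(np.float64(-70.6), np.float64(-19.5)), (np.float64(-81.0), np.float64(-16.7)), (np.float64(-91.5), np.float64(-13.9))]
w18 (290, 258) [(np.float64(-70.7), np.float64(-14.4)), (np.float64(-81.1), np.float64(-12.3)), (np.float64(-91.5), np.float64(-10.2))]
w17 (282, 255) [(np.float64(-75.6), np.float64(-19.0)), (np.float64(-86.5), np.float64(-16.0)), (np.float64(-97.3), np.float64(-13.1))]
```

View pics/wc3.png

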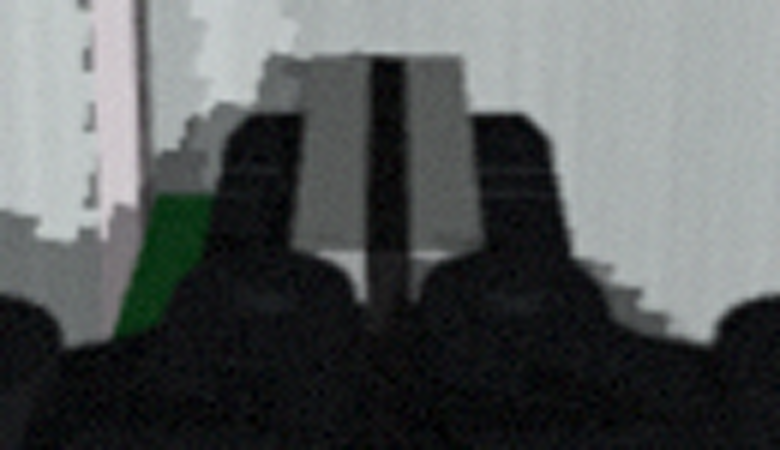

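View pics/wc1.png

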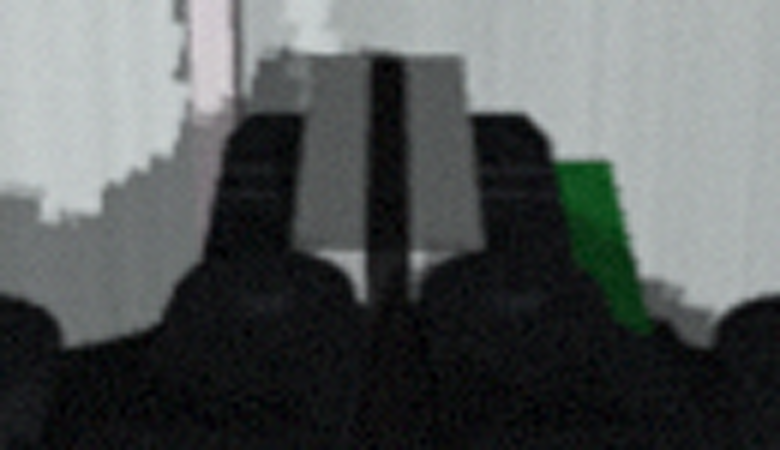

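```bash
python3 -m handwheel '{"claw":[255,255,255],"delta_pos":[[0.001,-0.006,-0.003],[0,-0.005,-0.003],[-0.002,0,0]],"rotation":[[0.007,-0.025,0.007],[0,0,0],[0,0,0]]}' 20
python3 seq.py -80,-7,30,-90;python3 -c "
from rackov import *
snap('wrist','w19')
a=cv2.imread('pics/w19.png')[225:300,255:385]; cv2.imwrite('pics/w19c.png',cv2.resize(a,None,fx=6,fy=6,interpolation=cv2.INTER_CUBIC))
snap('top','t19')
a=cv2.imread('pics/t19.png')[200:270,255:375]; cv2.imwrite('pics/t19c.png',cv2.resize(a,None,fx=6.5,fy=6.5,interpolation=cv2.INTER_CUBIC))
"
```

```text
clock: 19.88
ee_pos: [532.9, -31.1, 30.2]
eef_rot: [179.9, 0.1, -76.7]
wrist_force: [-0.4, -1.2, 0.4]
grip_width: -0.1
now [-81.6, -7.7, 30.2, -89.8] F [-0.4 -1.2  0.4] t 19.88
-80,-7,30,-90 [-0.0016, 0.0007, 0.0002] [0.001, 0.001, 0.003]
```

View pics/w19c.png

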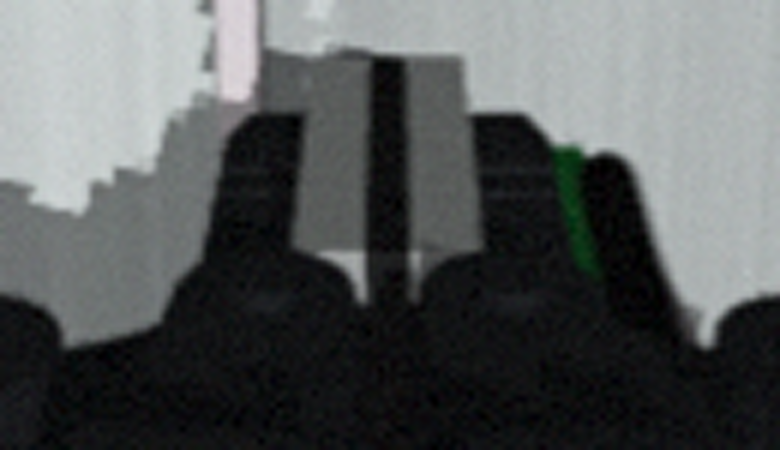

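View pics/t19c.png

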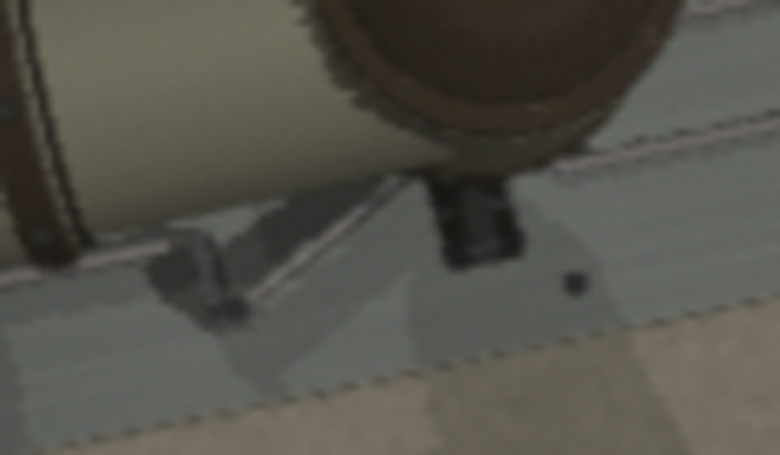

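```bash
python3 -m handwheel '{"claw":[255,255,255,255,255,255],"delta_pos":[[-0.004,0,0],[-0.004,0,0],[-0.004,0,0],[-0.004,0,0],[-0.004,0,0],[-0.004,0,0]],"rotation":[[0.001,0.001,0.003],[0,0,0],[0,0,0],[0,0,0],[0,0,0],[0,0,0]]}' 20
python3 seq.py -40,-6,30,-90;python3 -c "
from rackov import *
snap('wrist','w20')
a=cv2.imread('pics/w20.png')[225:300,255:385]; cv2.imwrite('pics/w20c.png',cv2.resize(a,None,fx=6,fy=6,interpolation=cv2.INTER_CUBIC))
"
```

```text
clock: 20.72
ee_pos: [526.9, -5.7, 30.3]
eef_rot: [-180.0, -0.0, -76.8]
wrist_force: [1.4, -1.6, 0.5]
grip_width: 0.2
now [-55.6, -7.6, 30.3, -89.9] F [ 1.4 -1.6  0.5] t 20.73
-40,-6,30,-90 [-0.0156, 0.0016, 0.0003] [-0.0, -0.001, 0.001]
```

View pics/w20c.png

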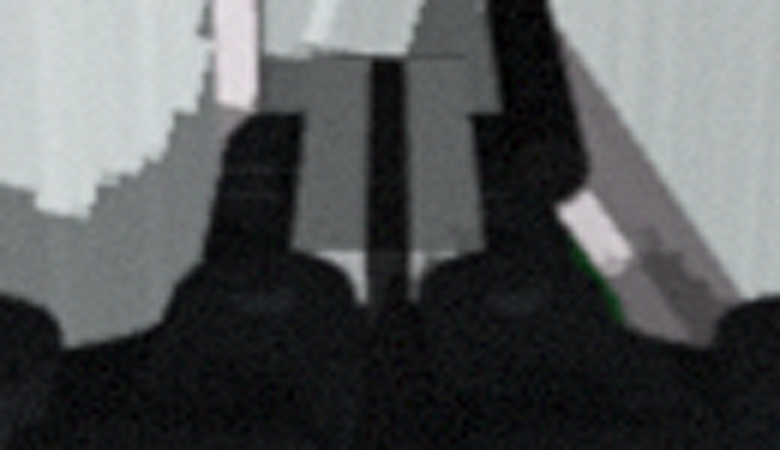

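```bash
python3 -m handwheel '{"claw":[255,255,255,255,255,255],"delta_pos":[[-0.004,0.001,0],[-0.004,0.001,0],[-0.004,0.001,0],[-0.004,0.0005,0],[-0.004,0.0005,0],[-0.004,0,0]],"rotation":[[0,0,0],[0,0,0],[0,0,0],[0,0,0],[0,0,0],[0,0,0]]}' 20
python3 seq.py -10,-3,30,-90;python3 -c "
from rackov import *
snap('wrist','w21')
snap('scene','s21')
a=cv2.imread('pics/s21.png')[135:290,225:405]; cv2.imwrite('pics/s21c.png',cv2.resize(a,None,fx=4,fy=4,interpolation=cv2.INTER_CUBIC))
"
```

```text
clock: 21.52
ee_pos: [517.1, 18.9, 30.3]
eef_rot: [-179.9, -0.0, -76.8]
wrist_force: [1.7, -1.1, 0.2]
grip_width: -0.2
now [-29.3, -3.7, 30.3, -89.9] F [ 1.7 -1.1  0.2] t 21.52
-10,-3,30,-90 [-0.0193, 0.0007, 0.0003] [-0.001, -0.0, 0.001]
```

View pics/w21.png

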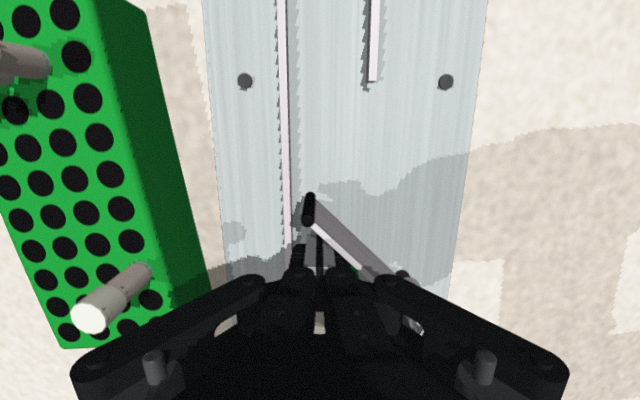

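View pics/s21c.png

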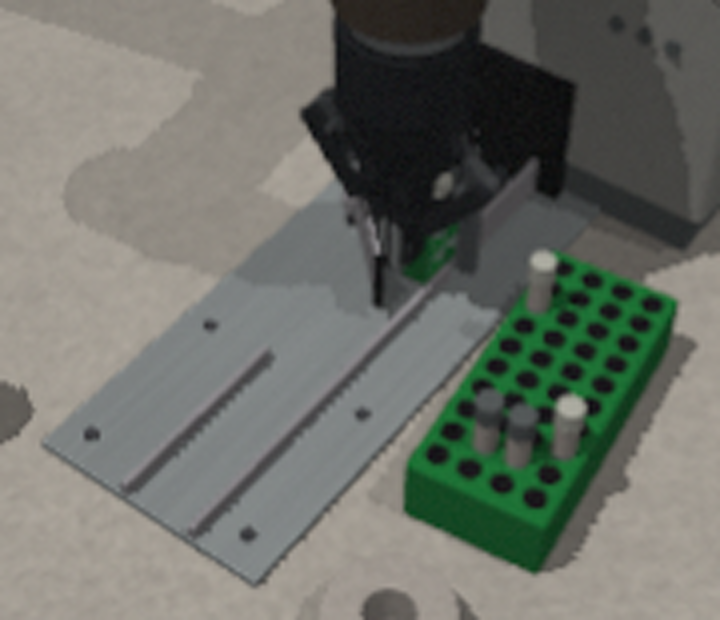

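```bash
python3 -m handwheel '{"claw":[255,255,255,255,255,255],"delta_pos":[[-0.004,0.0003,0],[-0.004,0.0003,0],[-0.004,0.0003,0],[-0.004,0,0],[-0.004,0,0],[-0.004,0,0]],"rotation":[[0,0,0],[0,0,0],[0,0,0],[0,0,0],[0,0,0],[0,0,0]]}' 20
python3 seq.py 10,-2,30,-90;python3 -c "
from rackov import *
snap('wrist','w22')
"
```

```text
clock: 22.38
ee_pos: [510.1, 43.4, 30.3]
eef_rot: [-180.0, -0.0, -76.8]
wrist_force: [0.7, -0.4, 0.2]
grip_width: -0.1
now [-3.9, -2.5, 30.3, -89.9] F [ 0.7 -0.4  0.2] t 22.38
10,-2,30,-90 [-0.0139, 0.0004, 0.0003] [-0.001, -0.0, 0.001]
```

View pics/w22.png

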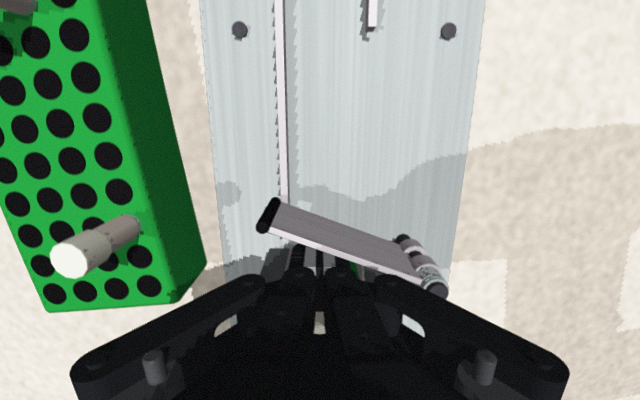

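```bash
python3 -m handwheel '{"claw":[255,255,255,255],"delta_pos":[[-0.004,0,0],[-0.004,0,0],[-0.004,0,0],[-0.003,0,0]],"rotation":[[0,0,0],[0,0,0],[0,0,0],[0,0,0]]}' 20
python3 seq.py 19,-2,30,-90; python3 -m handwheel '{"claw":[255,255],"delta_pos":[[-0.002,0,0],[-0.002,0,0]],"rotation":[[0,0,0],[0,0,0]]}' 20
python3 seq.py 19,-2,30,-90
```

```text
clock: 22.92
ee_pos: [506.1, 59.0, 30.2]
eef_rot: [180.0, -0.0, -76.8]
wrist_force: [0.0, -0.9, 0.8]
grip_width: -0.3
now [12.2, -2.1, 30.2, -89.9] F [ 0.  -0.9  0.8] t 22.93
19,-2,30,-90 [-0.0068, 0.0001, 0.0002] [0.0, -0.0, 0.001]
clock: 23.18
ee_pos: [504.8, 63.0, 30.2]
eef_rot: [179.9, -0.0, -76.8]
wrist_force: [0.5, -1.2, 0.7]
grip_width: -0.1
now [16.4, -1.7, 30.2, -89.9] F [ 0.5 -1.2  0.7] t 23.18
19,-2,30,-90 [-0.0026, -0.0003, 0.0002] [0.001, -0.001, 0.001]
```

```bash
for i in 1; do python3 -m handwheel '{"claw":[255,255,255,255],"delta_pos":[[-0.002,0,0],[-0.002,0,0],[-0.002,0,0],[-0.002,0,0]],"rotation":[[0,0,0],[0,0,0],[0,0,0],[0,0,0]]}' 20; done
python3 seq.py 19,-2,30,-90;python3 -c "
from rackov import *
snap('wrist','w23');snap('scene','s23');snap('top','t23')
a=cv2.imread('pics/s23.png')[135:240,285:405]; cv2.imwrite('pics/s23c.png',cv2.resize(a,None,fx=5,fy=5,interpolation=cv2.INTER_CUBIC))
"
```

```text
clock: 23.68
ee_pos: [503.3, 66.3, 30.6]
eef_rot: [179.8, -0.4, -76.7]
wrist_force: [6.7, -13.2, 0.8]
grip_width: -0.2
now [20.0, -1.0, 30.6, -89.9] F [  6.7 -13.2   0.8] t 23.68
19,-2,30,-90 [0.001, -0.001, 0.0006] [0.004, -0.007, 0.002]
```

View pics/w23.png

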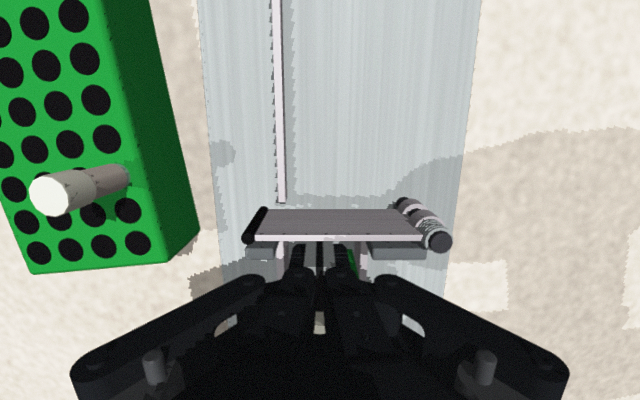

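View pics/s23c.png

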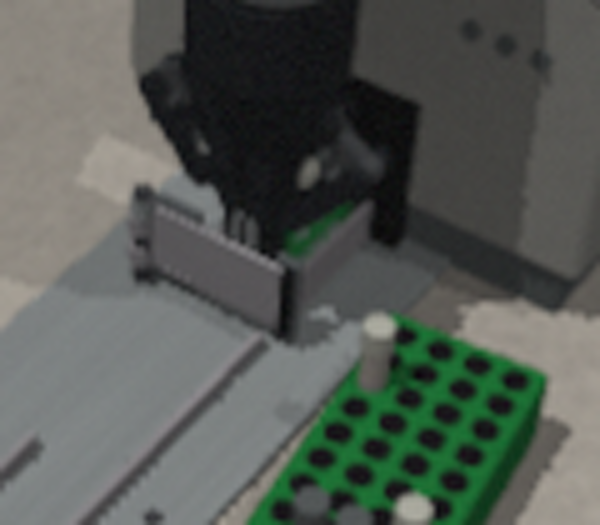

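```bash
python3 -m handwheel '{"claw":[255,255,255,255,255,255,255],"delta_pos":[[0.002,0,0],[0.001,0,0],[0,0,-0.015],[0,0,-0.03],[0,0,-0.04],[0,0,-0.05],[0,0,-0.05]],"rotation":[[0,0,0],[0,0,0],[0,0,0],[0,0,0],[0,0,0],[0,0,0],[0,0,0]]}' 20
python3 seq.py -120,0,215,-90
```

```text
clock: 24.7
ee_pos: [502.0, 65.5, 220.6]
eef_rot: [179.4, -0.4, -76.7]
wrist_force: [-0.2, 0.6, -0.9]
grip_width: 0.3
now [19.4, 0.5, 220.6, -89.8] F [-0.2  0.6 -0.9] t 24.7
-120,0,215,-90 [0.1394, -0.0001, 0.0065] [0.011, -0.007, 0.003]
```

```bash
python3 -m handwheel '{"claw":[255,255,255,255],"delta_pos":[[0.03,0,0.01],[0.03,0,0.01],[0.03,0,0.01],[0,0,0]],"rotation":[[0.011,-0.007,0],[0,0,0],[0,0,0],[0,0,0]]}' 20
python3 -c "
from rackov import *
snap('wrist','w24');snap('scene','s24');snap('top','t24')
ov('w24',61,0,0,'ro24',(230,410,200,340),4)
ov('s24',61,0,0,'ro24s',(285,405,135,240),5)
ov('t24',61,0,0,'ro24t',(225,345,190,270),6)
"
```

```text
clock: 25.2
ee_pos: [526.5, -21.1, 201.1]
eef_rot: [-178.8, 0.2, -76.4]
wrist_force: [-0.1, 0.3, 0.6]
grip_width: -0.4
```

View pics/w24.png

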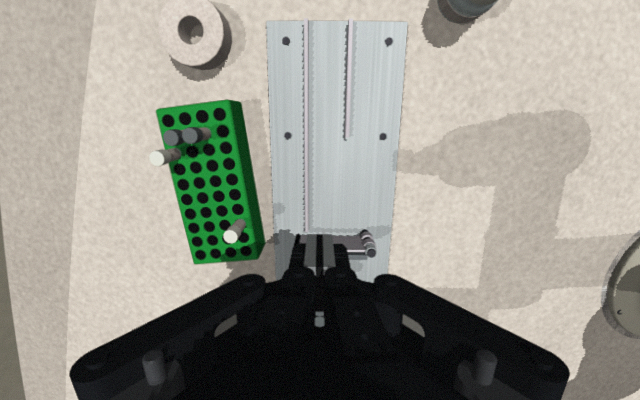

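View pics/ro24s.png

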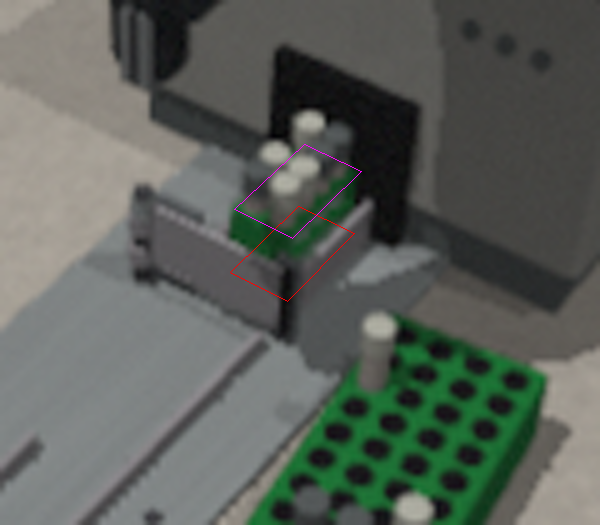

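View pics/ro24t.png

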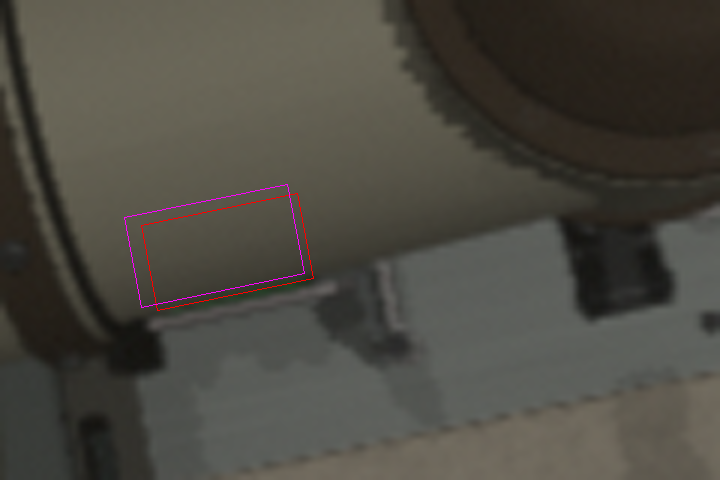

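```bash
python3 -m handwheel '{"claw":[255,255,255,255,255,255,255,255],"delta_pos":[[0,0,0],[0,0,0],[0,0,0],[0,0,0],[0,0,0],[0,0,0],[0,0,0],[0,0,0]],"rotation":[[-0.02,0,-0.175],[0,0,-0.175],[0,0,-0.175],[0,0,-0.175],[0,0,-0.175],[0,0,-0.175],[0,0,-0.175],[0,0,-0.175]]}' 20
python3 seq.py -30,25,150,0
```

```text
clock: 26.35
ee_pos: [527.0, -10.4, 207.0]
eef_rot: [-179.8, -0.5, 7.4]
wrist_force: [-0.0, -0.6, -0.2]
grip_width: 0.3
now [-60.2, -6.7, 207.0, -5.7] F [-0.  -0.6 -0.2] t 26.35
-30,25,150,0 [-0.035, -0.0267, 0.0568] [-0.003, -0.009, -0.1]
```

```bash
python3 -m handwheel '{"claw":[255,255],"delta_pos":[[-0.018,-0.01,0.015],[-0.017,-0.01,0.015]],"rotation":[[0,-0.009,-0.1],[0,0,0]]}' 20
python3 -c "
from rackov import *
from tgt import now
print(now())
snap('wrist','w25')
ov('w25',61,0,0,'ro25',(90,290,100,240),4)
"
```

```text
clock: 26.6
ee_pos: [490.2, 5.6, 178.3]
eef_rot: [-179.8, -0.3, 13.5]
wrist_force: [-0.0, 0.5, 0.1]
grip_width: 0.0
[-36.2, 25.5, 178.3, 0.4]
```

View pics/ro25.png

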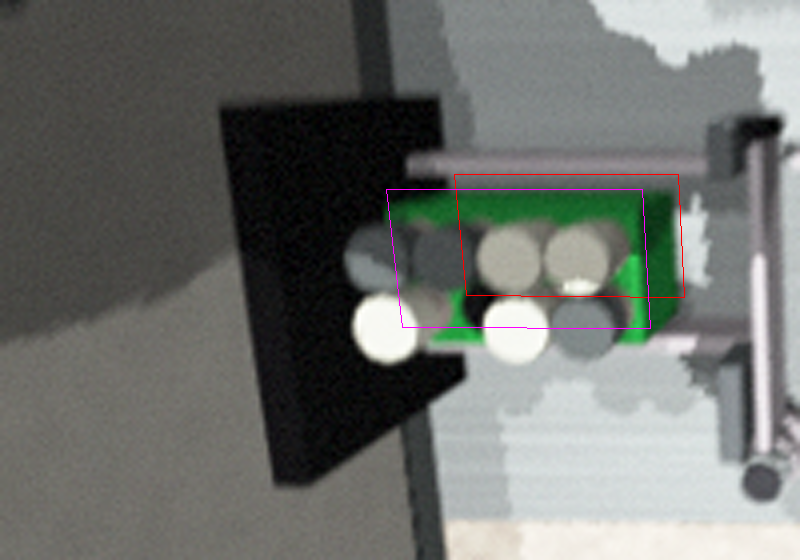

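```bash
python3 -c "
from h import *
s=arm.read_state(); print(s['clock'],s['wrist_force'])
print(arm.finish_job())"
```

```text
26.65 [-3.40259442  0.69992038 -3.10700813]
the job is handed in; nothing more can be done
None
```

I handed the job in at about 27 s, with the rack home against the black intake panel and the gate shut behind it. The hand-in reports no verdict.

**What I did:**
1. I pushed the rack up to a front end of about x = -88 mm.
2. I opened the gate with one finger to about 1.5 rad, held it, and pushed the rack with the other finger to about x = -55 mm. The camera showed the gate clear of the rack.
3. I let the gate down onto the rack's side and pushed the rack home with the shut fingers until the wrist felt about 15 N. I then backed off and lifted clear.

**One hitch:** during the last push a finger jammed against the gate's bead, at about 7.5 N. I moved the finger 11 mm sideways so the bead slid along its other side, and the rest went smoothly.

**Last checks:**
- **Rack:** the last wrist picture puts its back end within about 1 mm of the modelled home position. It is upright, its front is at the panel, and it sits about 3 mm off the centre line on the hinge side.
- **Gate:** it looks shut and square across the chute in both the wrist and scene views. I did not work out its angle.
- **Other things on the bench:** the block rack and label roll look unmoved, and the jar, only partly in the last views, shows no sign of contact. I compared them by eye only.
- **Robot clear:** the arm stood well away at hand-in. The last wrist force read about 4.7 N, although the reading 0.05 s earlier was near zero; I took it as noise and did not check further.

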